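Clip the laundry caddies onto the pull-out rail and stow it

TASK

Clear the laundry counter: lift the rail's locking knob out of the rear notch, draw the rail out and drop the knob into the front notch, then clip the snap hook of every caddy on the counter onto an eye of its own, so that each hangs from the eye's front bar with its gate sprung shut. When all hang, lift the knob again, push the loaded rail back and drop the knob into the rear notch, leaving the caddies hanging still. Leave the detergent bottle, the tub and the jug standing where they are.

Things in the scene. Friction and masses are not known exactly. Their poses are not given: they have to be found in the camera images.
- caddy1: a square ribbed white plastic basket (84 x 84 mm) of wooden clothes pegs, 56 mm tall, with a bail up to a large grey snap hook over its middle, like all caddies; 173 mm tall in all, about 0.25 kg, heavy at the foot; stands upright. Origin: centre of the underside, z up. The hook's mouth faces its +x. May be absent.
- caddy1_grip (a point): top middle of the hook's crown of caddy1 (alike on all caddies), 173 mm up: a solid block 48 mm long (caddy's x), 12 mm thick (y), 22 mm tall; grip it here from above, fingers closing along the caddy's y. Its underside is an inverted V, highest (150 mm up) at x = 0, falling to 134 mm at x = +-20 mm
- caddy1_seat (a point): where the centre of the eye's bar lies in the hook of caddy1 when it hangs: 145 mm above the underside, x = y = 0; axes as the caddy's. The hook is a flat loop 12 mm thick in the caddy's x-z plane: spine at x = -28 mm, lower arm at 85 mm up (79 to 91), mouth at x = +28 mm from 91 to 126 mm up, above it the nose, which reaches out to x = +35 mm
- caddy1_gate (a joint): angle (rad) of the sprung steel gate of caddy1, which shuts the mouth, pivoted at its lower end: 0 shut, up to 1.45 swung in. Moving the caddy 50 mm so that a bar presses on it (2 to 4 N) lets the bar in as far as x = 0; lower the caddy then 37 mm: the bar rises into the V and the gate springs shut below it
- caddy2: a round white plastic pot (84 mm across) of washing tablets, 56 mm tall, with a bail up to a large grey snap hook over its middle, like all caddies; 173 mm tall in all, about 0.25 kg, heavy at the foot; stands upright. Origin: centre of the underside, z up. The hook's mouth faces its +x. May be absent.
- caddy2_seat (a point): where the centre of the eye's bar lies in the hook of caddy2 when it hangs: 145 mm above the underside, x = y = 0; axes as the caddy's. The hook is a flat loop 12 mm thick in the caddy's x-z plane: spine at x = -28 mm, lower arm at 85 mm up (79 to 91), mouth at x = +28 mm from 91 to 126 mm up, above it the nose, which reaches out to x = +35 mm
- caddy2_gate (a joint): angle (rad) of the sprung steel gate of caddy2, which shuts the mouth, pivoted at its lower end: 0 shut, up to 1.45 swung in. Moving the caddy 50 mm so that a bar presses on it (2 to 4 N) lets the bar in as far as x = 0; lower the caddy then 37 mm: the bar rises into the V and the gate springs shut below it
- caddy3: a square ribbed white plastic basket (84 x 84 mm) with two bars of soap, 56 mm tall, with a bail up to a large grey snap hook over its middle, like all caddies; 173 mm tall in all, about 0.25 kg, heavy at the foot; stands upright. Origin: centre of the underside, z up. The hook's mouth faces its +x. May be absent.
- caddy3_seat (a point): where the centre of the eye's bar lies in the hook of caddy3 when it hangs: 145 mm above the underside, x = y = 0; axes as the caddy's. The hook is a flat loop 12 mm thick in the caddy's x-z plane: spine at x = -28 mm, lower arm at 85 mm up (79 to 91), mouth at x = +28 mm from 91 to 126 mm up, above it the nose, which reaches out to x = +35 mm
- caddy3_gate (a joint): angle (rad) of the sprung steel gate of caddy3, which shuts the mouth, pivoted at its lower end: 0 shut, up to 1.45 swung in. Moving the caddy 50 mm so that a bar presses on it (2 to 4 N) lets the bar in as far as x = 0; lower the caddy then 37 mm: the bar rises into the V and the gate springs shut below it
- caddy4: a round white plastic pot (84 mm across) of rubber dryer balls, 56 mm tall, with a bail up to a large grey snap hook over its middle, like all caddies; 173 mm tall in all, about 0.25 kg, heavy at the foot; stands upright. Origin: centre of the underside, z up. The hook's mouth faces its +x. May be absent.
- caddy4_seat (a point): where the centre of the eye's bar lies in the hook of caddy4 when it hangs: 145 mm above the underside, x = y = 0; axes as the caddy's. The hook is a flat loop 12 mm thick in the caddy's x-z plane: spine at x = -28 mm, lower arm at 85 mm up (79 to 91), mouth at x = +28 mm from 91 to 126 mm up, above it the nose, which reaches out to x = +35 mm
- caddy4_gate (a joint): angle (rad) of the sprung steel gate of caddy4, which shuts the mouth, pivoted at its lower end: 0 shut, up to 1.45 swung in. Moving the caddy 50 mm so that a bar presses on it (2 to 4 N) lets the bar in as far as x = 0; lower the caddy then 37 mm: the bar rises into the V and the gate springs shut below it
- eye1 (a point): middle of the front bar of eye 1, -210 mm along the stand's y from its middle, 180 mm above the counter; axes as the stand's; moves with the rail. An eye is a level rectangular loop of 8 mm steel rod standing out 60 mm to the front (-x) from the crossbar (12 mm rod): front bar along y, 44 mm free between its sides, 50 mm free behind it
- eye2 (a point): middle of the front bar of eye 2, -90 mm along the stand's y from its middle, 180 mm above the counter; axes as the stand's; moves with the rail. Like eye1
- eye3 (a point): middle of the front bar of eye 3, 90 mm along the stand's y from its middle, 180 mm above the counter; axes as the stand's; moves with the rail. Like eye1
- eye4 (a point): middle of the front bar of eye 4, 210 mm along the stand's y from its middle, 180 mm above the counter; axes as the stand's; moves with the rail. Like eye1
- stand: fixed white stand of the pull-out rail: base plate 200 x 120 mm, two posts, runner 28 mm wide along its x (110 mm before the origin to 220 mm behind), top 135 mm above the counter; on it a steel strip 14 mm high with three notches 50 mm apart. Origin on the counter; x points away from the robot along the runner, y left along the crossbar, z up
- rail (a joint): travel (m) of the sliding rail (saddle with knob, two straps, crossbar with the four eyes) towards the front, the stand's -x: 0 = rear notch, 0.050 = middle notch, 0.100 = front notch; slides with about 2 N of drag while the knob is up; about 2 mm of play in a notch
- knob (a joint): lift (m) of the locking knob: 0 = its pin fully down in a notch; the pin clears the notches above 0.014 (between notches it rests on the strip at 0.014); stop at 0.022. Its weight and a light spring, 2 N together, push it down
- knob_top (a point): centre of the top of the black round locking knob on the rail's saddle, 100 mm in front of the line of the eyes' front bars, midway along y; knob 30 mm in diameter, top lip 36 mm, 35 mm tall, top 199 mm above the counter when down; the saddle lies 3 mm below its foot. Moves with the rail
- detergent: bystander: white detergent bottle, 76 mm across, 190 mm tall, standing; origin at its underside
- tub: bystander: clear tub with white lid, 90 mm across, 100 mm tall; origin at its underside
- jug: bystander: white plastic measuring jug with a handle, 90 mm across, 100 mm tall; origin at its underside

How it is judged:
On the way, in this order (a step that is already met when the one before it is completed fails the run):
1. the rail is drawn out and locked in the front notch, knob down (value of joint rail between 0.092 and 0.108 m and value of joint knob below 0.005 m), for 0.3 s.
2. with the rail locked in the front notch, every caddy hangs clipped on an eye of its own, gate shut, let go (all of step 1 and ((x of caddy1_seat in the frame of eye1 between -0.014 and 0.014 m and z of caddy1_seat in the frame of eye1 between -0.012 and 0.012 m and y of caddy1_seat in the frame of eye1 between -0.026 and 0.026 m) or (x of caddy1_seat in the frame of eye2 between -0.014 and 0.014 m and z of caddy1_seat in the frame of eye2 between -0.012 and 0.012 m and y of caddy1_seat in the frame of eye2 between -0.026 and 0.026 m) or (x of caddy1_seat in the frame of eye3 between -0.014 and 0.014 m and z of caddy1_seat in the frame of eye3 between -0.012 and 0.012 m and y of caddy1_seat in the frame of eye3 between -0.026 and 0.026 m) or (x of caddy1_seat in the frame of eye4 between -0.014 and 0.014 m and z of caddy1_seat in the frame of eye4 between -0.012 and 0.012 m and y of caddy1_seat in the frame of eye4 between -0.026 and 0.026 m)) and value of joint each of caddy1_gate, caddy2_gate, caddy3_gate, caddy4_gate below 0.15 rad and angle between each of caddy1, caddy2, caddy3, caddy4's own z axis and vertical below 0.5 rad and ((x of caddy2_seat in the frame of eye1 between -0.014 and 0.014 m and z of caddy2_seat in the frame of eye1 between -0.012 and 0.012 m and y of caddy2_seat in the frame of eye1 between -0.026 and 0.026 m) or (x of caddy2_seat in the frame of eye2 between -0.014 and 0.014 m and z of caddy2_seat in the frame of eye2 between -0.012 and 0.012 m and y of caddy2_seat in the frame of eye2 between -0.026 and 0.026 m) or (x of caddy2_seat in the frame of eye3 between -0.014 and 0.014 m and z of caddy2_seat in the frame of eye3 between -0.012 and 0.012 m and y of caddy2_seat in the frame of eye3 between -0.026 and 0.026 m) or (x of caddy2_seat in the frame of eye4 between -0.014 and 0.014 m and z of caddy2_seat in the frame of eye4 between -0.012 and 0.012 m and y of caddy2_seat in the frame of eye4 between -0.026 and 0.026 m)) and ((x of caddy3_seat in the frame of eye1 between -0.014 and 0.014 m and z of caddy3_seat in the frame of eye1 between -0.012 and 0.012 m and y of caddy3_seat in the frame of eye1 between -0.026 and 0.026 m) or (x of caddy3_seat in the frame of eye2 between -0.014 and 0.014 m and z of caddy3_seat in the frame of eye2 between -0.012 and 0.012 m and y of caddy3_seat in the frame of eye2 between -0.026 and 0.026 m) or (x of caddy3_seat in the frame of eye3 between -0.014 and 0.014 m and z of caddy3_seat in the frame of eye3 between -0.012 and 0.012 m and y of caddy3_seat in the frame of eye3 between -0.026 and 0.026 m) or (x of caddy3_seat in the frame of eye4 between -0.014 and 0.014 m and z of caddy3_seat in the frame of eye4 between -0.012 and 0.012 m and y of caddy3_seat in the frame of eye4 between -0.026 and 0.026 m)) and ((x of caddy4_seat in the frame of eye1 between -0.014 and 0.014 m and z of caddy4_seat in the frame of eye1 between -0.012 and 0.012 m and y of caddy4_seat in the frame of eye1 between -0.026 and 0.026 m) or (x of caddy4_seat in the frame of eye2 between -0.014 and 0.014 m and z of caddy4_seat in the frame of eye2 between -0.012 and 0.012 m and y of caddy4_seat in the frame of eye2 between -0.026 and 0.026 m) or (x of caddy4_seat in the frame of eye3 between -0.014 and 0.014 m and z of caddy4_seat in the frame of eye3 between -0.012 and 0.012 m and y of caddy4_seat in the frame of eye3 between -0.026 and 0.026 m) or (x of caddy4_seat in the frame of eye4 between -0.014 and 0.014 m and z of caddy4_seat in the frame of eye4 between -0.012 and 0.012 m and y of caddy4_seat in the frame of eye4 between -0.026 and 0.026 m)) and distance between caddy1_seat and caddy2_seat above 0.06 m and distance between each of caddy1_seat, caddy2_seat and caddy3_seat above 0.06 m and distance between each of caddy1_seat, caddy2_seat, caddy3_seat and caddy4_seat above 0.06 m and contact force between the fingers and caddy1 below 0.2 N and contact force between the fingers and caddy2 below 0.2 N and contact force between the fingers and caddy3 below 0.2 N and contact force between the fingers and caddy4 below 0.2 N), for 0.3 s.
3. the loaded rail is back and locked in the rear notch, knob down (value of joint rail between -0.008 and 0.008 m and value of joint knob below 0.005 m), for 0.3 s.
At the end, for the whole second after the job is handed in: Rail in the rear notch (within 8 mm), knob down (within 5 mm); every caddy present hangs from the front bar of its own eye: bar within 14 mm (x), 12 mm (z), 26 mm (y) of the hook's seat, gate shut within 0.15 rad, caddy within 0.5 rad of upright, slower than 0.06 m/s (all of step 3 and ((x of caddy1_seat in the frame of eye1 between -0.014 and 0.014 m and z of caddy1_seat in the frame of eye1 between -0.012 and 0.012 m and y of caddy1_seat in the frame of eye1 between -0.026 and 0.026 m) or (x of caddy1_seat in the frame of eye2 between -0.014 and 0.014 m and z of caddy1_seat in the frame of eye2 between -0.012 and 0.012 m and y of caddy1_seat in the frame of eye2 between -0.026 and 0.026 m) or (x of caddy1_seat in the frame of eye3 between -0.014 and 0.014 m and z of caddy1_seat in the frame of eye3 between -0.012 and 0.012 m and y of caddy1_seat in the frame of eye3 between -0.026 and 0.026 m) or (x of caddy1_seat in the frame of eye4 between -0.014 and 0.014 m and z of caddy1_seat in the frame of eye4 between -0.012 and 0.012 m and y of caddy1_seat in the frame of eye4 between -0.026 and 0.026 m)) and value of joint each of caddy1_gate, caddy2_gate, caddy3_gate, caddy4_gate below 0.15 rad and angle between each of caddy1, caddy2, caddy3, caddy4's own z axis and vertical below 0.5 rad and ((x of caddy2_seat in the frame of eye1 between -0.014 and 0.014 m and z of caddy2_seat in the frame of eye1 between -0.012 and 0.012 m and y of caddy2_seat in the frame of eye1 between -0.026 and 0.026 m) or (x of caddy2_seat in the frame of eye2 between -0.014 and 0.014 m and z of caddy2_seat in the frame of eye2 between -0.012 and 0.012 m and y of caddy2_seat in the frame of eye2 between -0.026 and 0.026 m) or (x of caddy2_seat in the frame of eye3 between -0.014 and 0.014 m and z of caddy2_seat in the frame of eye3 between -0.012 and 0.012 m and y of caddy2_seat in the frame of eye3 between -0.026 and 0.026 m) or (x of caddy2_seat in the frame of eye4 between -0.014 and 0.014 m and z of caddy2_seat in the frame of eye4 between -0.012 and 0.012 m and y of caddy2_seat in the frame of eye4 between -0.026 and 0.026 m)) and ((x of caddy3_seat in the frame of eye1 between -0.014 and 0.014 m and z of caddy3_seat in the frame of eye1 between -0.012 and 0.012 m and y of caddy3_seat in the frame of eye1 between -0.026 and 0.026 m) or (x of caddy3_seat in the frame of eye2 between -0.014 and 0.014 m and z of caddy3_seat in the frame of eye2 between -0.012 and 0.012 m and y of caddy3_seat in the frame of eye2 between -0.026 and 0.026 m) or (x of caddy3_seat in the frame of eye3 between -0.014 and 0.014 m and z of caddy3_seat in the frame of eye3 between -0.012 and 0.012 m and y of caddy3_seat in the frame of eye3 between -0.026 and 0.026 m) or (x of caddy3_seat in the frame of eye4 between -0.014 and 0.014 m and z of caddy3_seat in the frame of eye4 between -0.012 and 0.012 m and y of caddy3_seat in the frame of eye4 between -0.026 and 0.026 m)) and ((x of caddy4_seat in the frame of eye1 between -0.014 and 0.014 m and z of caddy4_seat in the frame of eye1 between -0.012 and 0.012 m and y of caddy4_seat in the frame of eye1 between -0.026 and 0.026 m) or (x of caddy4_seat in the frame of eye2 between -0.014 and 0.014 m and z of caddy4_seat in the frame of eye2 between -0.012 and 0.012 m and y of caddy4_seat in the frame of eye2 between -0.026 and 0.026 m) or (x of caddy4_seat in the frame of eye3 between -0.014 and 0.014 m and z of caddy4_seat in the frame of eye3 between -0.012 and 0.012 m and y of caddy4_seat in the frame of eye3 between -0.026 and 0.026 m) or (x of caddy4_seat in the frame of eye4 between -0.014 and 0.014 m and z of caddy4_seat in the frame of eye4 between -0.012 and 0.012 m and y of caddy4_seat in the frame of eye4 between -0.026 and 0.026 m)) and distance between caddy1_seat and caddy2_seat above 0.06 m and distance between each of caddy1_seat, caddy2_seat and caddy3_seat above 0.06 m and distance between each of caddy1_seat, caddy2_seat, caddy3_seat and caddy4_seat above 0.06 m and linear speed of each of caddy1, caddy2, caddy3, caddy4 below 0.06 m/s); the robot touches nothing.
It fails at once if the detergent is shifted by more than 30 mm or knocked over (distance of detergent from where it was at the start of the episode above 0.03 m or angle between detergent's own z axis and vertical above 0.4 rad).
It fails at once if the tub is shifted by more than 30 mm or knocked over (distance of tub from where it was at the start of the episode above 0.03 m or angle between tub's own z axis and vertical above 0.4 rad).
It fails at once if the jug is shifted by more than 30 mm or knocked over (distance of jug from where it was at the start of the episode above 0.03 m or angle between jug's own z axis and vertical above 0.4 rad).
Of caddy1, caddy2, caddy3, caddy4 only 2 to 4 are there at a start; the rules pass over those that are not, and their reading is None.
At some moment in a run one of caddy1, caddy2, caddy3, caddy4 may be knocked a few centimetres aside while the robot is not near it.
Once in a run the grip may slacken for a moment while it holds something.
It also fails if it takes over 210 s, if anything falls off the work surface, if the arm or the gripper's body presses on something with over 40 N, if the wrist force passes 120 N, or if a joint passes its speed limit or range.

ROBOT

A 6-joint arm with a two-finger parallel gripper is mounted at the origin on the work surface. World frame = base frame: x ahead of the robot, y to its left, z up, the work surface at z = 0. Lengths are in m, angles in rad, forces in N, time in s.
With the tool pointing down it reaches from about 0.35 to 0.775 m from the base axis. Payload 7.3 kg.
Tool frame: the origin (TCP) lies at the very end of the fingers, on their centre line; the grasp point (between the pads) lies 19 mm behind it (bot.hold_point_z is the distance from the TCP to the grasp point, in m); z points along the fingers, y is the direction in which the jaws open and shut (so a half turn about z gives the same grasp; the last joint's range is limited). The gripper opens to 92 mm and grips with 3 to 60 N. Pads are 19 mm wide; open, the fingers measure 130 mm over their backs; the gripper's body (75 mm by 190 mm) begins 47 mm behind the grasp point.
Start: joints at [1.042, 0.342, 1.524, -0, 1.275, -0.146], TCP at [0.196, 0.487, 0.227] pointing down, gripper open.
Joint ranges: [-2.53, 2.53], [-0.77, 2.02], [0.04, 2.7], [-1, 4.14], [0.28, 2.66], [-3.11, 3.11]. Speed limits (rad/s): [2.57, 2.57, 3.14, 3.14, 3.14, 3.14].

INTERFACE

Orientations are given as a unit quaternion [x, y, z, w].
In Python, from workcell import bot gives the robot as it stands.
- The arm moves only by the tool arm_command, never from a script. Its argument "steps" is a list of rows, each a list of 7 numbers: the turn, a rotation vector about the world's x, y, z in rad, then the shift along the world's x, y, z in mm, then the opening, from 0 (shut) to 1 (fully open). A call has 1 to 8 rows; each row is the pose to reach, as a shift and turn from the pose commanded when the call began; what a row does not reach only later rows make up. A row lasts 1/10 s, in which the tool goes at most 50 mm and 8.59 degrees, less where a joint would pass 70% of its speed; a pose out of reach is approached as far as the arm can. A call with a gripper value outside its range is refused whole. The fingers move at their own pace and stop on an object; "squeeze" is the grip in N (left out, the last holds). Time passes only in rows, so rows that repeat a pose let the fingers close. It gives the time, the measured TCP pose, the force and the opening at its end, in the units of the state.
- bot.sense(): the state, without advancing time (a new reading comes with each control period).
- bot.capture(name): name is "scene" or "top"; returns (picture, depth): 384x512x3 uint8, blue, green, red; 384x512 float32, m along the optical axis (not along the pixel's ray), 0 where there is no reading.
- bot.calibration(name): a dict with "intrinsics" (3x3 intrinsics, pixels), "T" (4x4, takes a point from camera to world coordinates). Camera axes: x right, y up, looking along -z (the intrinsics and any distortion apply to the point x, -y, -z); pixel columns grow to the right and rows downward; lengths in m; the calibration is good to about 2 mm. A picture is of the moment at which its call begins. calibration takes no time and is no camera call.
- bot.close_job(): hands the job in, once; it reports no verdict.
The state is a dict: "time": time; "q": joint angles; "joint_velocities": joint speeds; "tau": joint torques, N m; "ee_pos": TCP position; "tcp_rot": TCP orientation; "ft_force": force on the tool from outside, world axes, zero at the start; "wrist_torque": the same for the moment, N m; "finger_gap": opening from 0.0 (shut) to 1.0 (fully open).
Only numpy, scipy, OpenCV 4.12 (cv2) and the standard library are available. Lean on these libraries where they do the work, as an engineer would, in place of code of your own. Each camera call takes 0.05 s, during which the arm holds its last target.

## Working session

There is one attempt and no reset: what is moved stays moved. The work goes in short steps, Python scripts to look and compute and a tool call to move; the robot and the scene stay as the last step left them, time stands still between calls to the robot, and variables do not carry over. Pictures are saved under pics/ and viewed, and the job is handed in when it is done.

Besides the shell and the picture viewer there is one more tool, called after "Request:" in YAML: its name, and indented under it one key for each argument. arm_command: Moves the arm, as the interface text tells. Its arguments: {"type":"object","properties":{"steps":{"type":"array","items":{"type":"array","items":{"type":"number"}}},"squeeze":{"type":"number"}},"required":["steps"]}

```bash
ls; mkdir -p pics; cat > h.py <<'E'
from workcell import bot
import numpy as np, cv2
def cap(n,f):
    p,d=bot.capture(n); cv2.imwrite('pics/'+f+'.png',p); np.savez('pics/'+f+'.npz',p=p,d=d); return p,d
def pts(n,d):
    c=bot.calibration(n);K=np.array(c['intrinsics']);T=np.array(c['T'])
    v,u=np.indices(d.shape)
    x=(u-K[0,2])/K[0,0]*d; y=(v-K[1,2])/K[1,1]*d
    P=np.stack([x,-y,-d],-1)@T[:3,:3].T+T[:3,3]
    P[d==0]=np.nan
    return P
E
python3 - <<'E'
from h import *
print(bot.sense())
for n in('scene','top'):
    c=bot.calibration(n);print(n,c)
    p,d=cap(n,n+'0');print((d>0).mean())
E
```

```text
pics
{'time': 0.0, 'q': array([ 1.04202837e+00,  3.42738639e-01,  1.52501475e+00,  6.80765565e-06,
        1.27543593e+00, -1.46007066e-01]), 'joint_velocities': array([-0.00079549,  0.00121492, -0.000225  ,  0.00105028, -0.00321024,
        0.00130691]), 'tau': array([ 1.44609068e-03, -4.31259263e+01, -2.44228631e+01,  7.17548607e-02,
        5.58933802e-02, -1.31772795e-04]), 'ee_pos': array([0.19584635, 0.48665245, 0.22603752]), 'tcp_rot': array([ 1.90215232e-01,  9.81742088e-01, -7.52247148e-04, -2.67338598e-04]), 'ft_force': array([ 0.28785557,  0.98738425, -0.47849519]), 'wrist_torque': array([ 0.01757089, -0.02549125,  0.00610341]), 'finger_gap': 0.9941406832919976}
scene {'intrinsics': array([[443.26072846,   0.        , 248.85455703],
       [  0.        , 443.26072846, 194.00730769],
       [  0.        ,   0.        ,   1.        ]]), 'T': array([[ 0.70846051, -0.50482534,  0.49318869,  1.28679658],
       [ 0.70556679,  0.49068993, -0.51127185, -0.78080522],
       [ 0.01610026,  0.71019347,  0.70382243,  1.19406032],
       [ 0.        ,  0.        ,  0.        ,  1.        ]])}
0.9829610188802084
top {'intrinsics': array([[359.64381413,   0.        , 252.29656458],
       [  0.        , 359.64381413, 194.4655884 ],
       [  0.        ,   0.        ,   1.        ]]), 'T': array([[-0.00668538,  0.99798283, -0.06313138,  0.45973188],
       [-0.99990557, -0.00742959, -0.01156084, -0.01021794],
       [-0.01200656,  0.06304813,  0.99793826,  1.2106313 ],
       [ 0.        ,  0.        ,  0.        ,  1.        ]])}
0.9960683186848959
```

View pics/scene0.png

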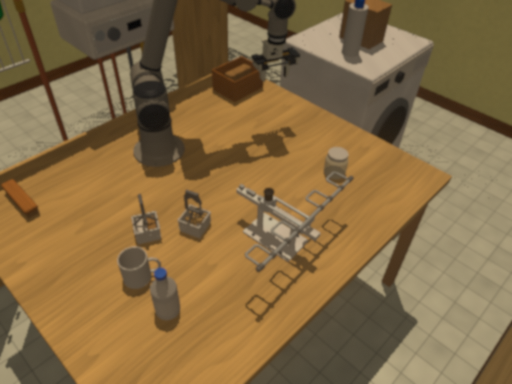

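View pics/top0.png

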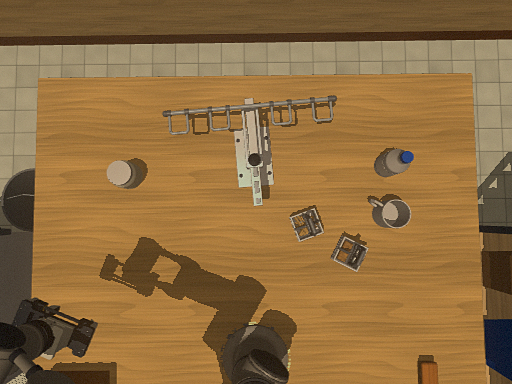

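The overview shows two caddies, at top px (307,223) and (350,252). The rail is at about (250,130) with its knob at (254,159). The tub is at (120,173), the bottle at (400,160) and the jug at (395,213). Next I zoom in and measure.

```bash
python3 - <<'E'
from h import *
a=np.load('pics/top0.npz');b=np.load('pics/scene0.npz')
A=cv2.resize(a['p'][190:290,270:420],None,fx=4,fy=4,interpolation=cv2.INTER_CUBIC)
cv2.imwrite('pics/tc.png',A)
B=cv2.resize(a['p'][85:215,150:350],None,fx=4,fy=4,interpolation=cv2.INTER_CUBIC)
cv2.imwrite('pics/tr.png',B)
C=cv2.resize(b['p'][180:330,110:260],None,fx=4,fy=4,interpolation=cv2.INTER_CUBIC)
cv2.imwrite('pics/sc.png',C)
P=pts('top',a['d'])
# table plane check and top heights
for nm,(u0,u1,v0,v1) in dict(cA=(285,330,200,245),cB=(325,372,228,275),knob=(246,264,150,170),rail=(155,345,92,140),table=(180,220,180,220)).items():
    Q=P[v0:v1,u0:u1].reshape(-1,3);z=Q[:,2]
    print(nm,np.round(np.nanpercentile(z,[1,10,50,90,99,100]),4), Q[np.nanargmax(z)])
E
```

```text
cA [-0.006  -0.0035  0.0006  0.0656  0.1726  0.1763] [ 0.44208943 -0.16570202  0.17630658]
cB [-0.0061 -0.0035  0.0006  0.0878  0.1725  0.1766] [ 0.33931565 -0.30276329  0.17659357]
knob [0.0036 0.0075 0.1602 0.1974 0.2001 0.2016] [ 0.62123151 -0.00117124  0.20157907]
rail [-6.000e-03 -3.500e-03  1.000e-04  1.823e-01  1.876e-01  1.921e-01] [0.77801382 0.12197203 0.19214528]
table [-0.0066 -0.0042 -0.0012  0.0018  0.0042  0.0074] [0.5727799  0.22327909 0.0074457 ]
```

View pics/tc.png

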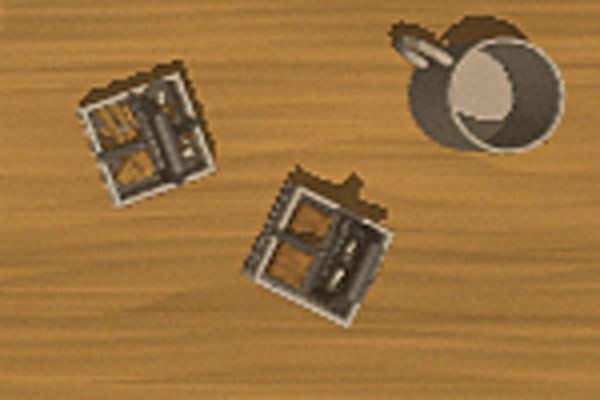

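View pics/tr.png

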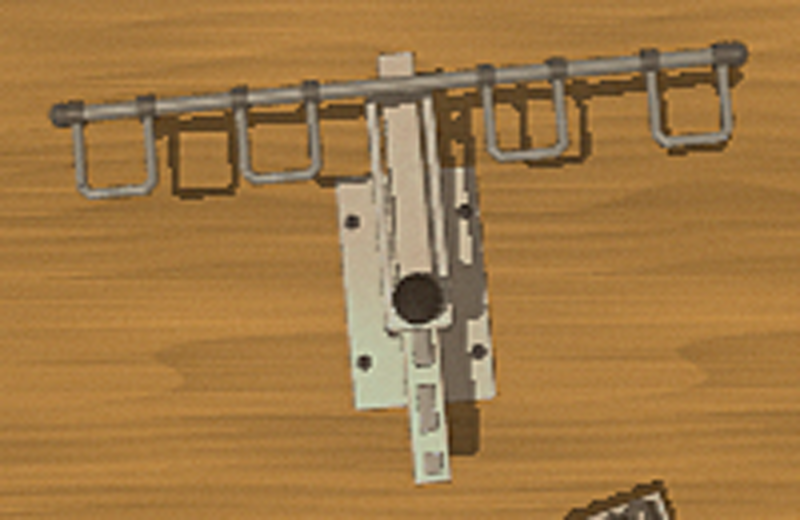

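View pics/sc.png

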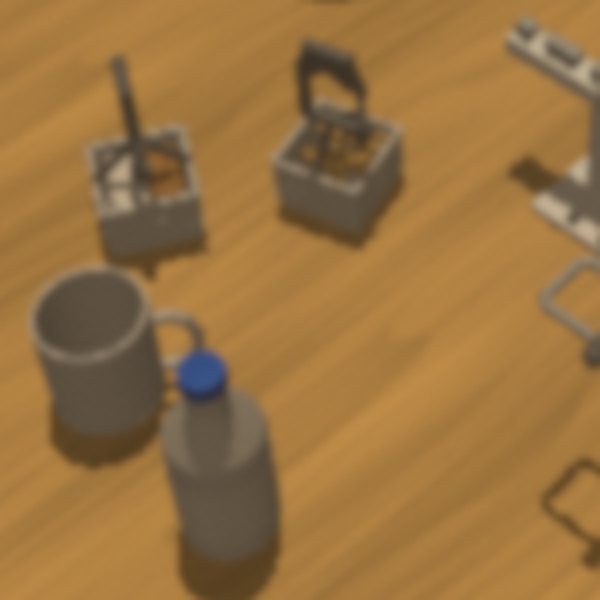

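```bash
python3 - <<'E'
from h import *
a=np.load('pics/top0.npz');b=np.load('pics/scene0.npz')
PT=pts('top',a['d']);PS=pts('scene',b['d'])
for nm,c in dict(A=(0.44,-0.165),B=(0.345,-0.30)).items():
    for cam,P in (('top',PT),('scene',PS)):
        Q=P.reshape(-1,3);Q=Q[np.hypot(Q[:,0]-c[0],Q[:,1]-c[1])<0.08]
        H=Q[(Q[:,2]>0.155)&(Q[:,2]<.19)]
        m=H.mean(0);w,V=np.linalg.eigh(np.cov(H[:,:2].T));ax=V[:,1]
        R=Q[(Q[:,2]>0.045)&(Q[:,2]<.066)]
        r=cv2.minAreaRect((R[:,:2]*1000).astype(np.float32))
        print(nm,cam,len(H),'crown',m,'topz',np.percentile(H[:,2],90),'yaw',np.degrees(np.arctan2(ax[1],ax[0])),'basket',r)
        bc=np.array(r[0])/1000
        for z0,z1 in((.075,.095),(.095,.115),(.115,.13),(.13,.15),(.15,.18)):
            L=Q[(Q[:,2]>z0)&(Q[:,2]<z1)]
            if len(L):
                s=(L[:,:2]-bc)@ax; t=(L[:,:2]-bc)@np.array([-ax[1],ax[0]])
                print('   z',z0,len(L),'s',np.round(np.percentile(s,[0,5,50,95,100]),3),'t',np.round(np.percentile(t,[5,50,95]),3))
# knob
for cam,P in (('top',PT),('scene',PS)):
    Q=P.reshape(-1,3);Q=Q[np.hypot(Q[:,0]-.62,Q[:,1])<0.04]
    H=Q[(Q[:,2]>.19)&(Q[:,2]<.21)]
    if len(H):print('knob',cam,len(H),cv2.minEnclosingCircle((H[:,:2]*1000).astype(np.float32)),H.mean(0))
    Q=P.reshape(-1,3);L=Q[(Q[:,2]>.168)&(Q[:,2]<.196)&(Q[:,0]>.66)&(Q[:,0]<.85)&(abs(Q[:,1])<.3)]
    C=L[L[:,0]>.74]
    print(cam,len(L),C.shape)
    for it in range(4):
        k=np.polyfit(C[:,1],C[:,0],1);res=C[:,0]-np.polyval(k,C[:,1]);C=C[abs(res)<.009]
    print('bar fit',k,'yaw deg',-np.degrees(np.arctan(k[0])),len(C),'y',C[:,1].min(),C[:,1].max(),C[:,2].mean())
for nm,c in dict(det=(.63,-.39),jug=(.47,-.385),tub=(.585,.36)).items():
    Q=PT.reshape(-1,3);Q=Q[(np.hypot(Q[:,0]-c[0],Q[:,1]-c[1])<.09)&(Q[:,2]>.03)]
    print(nm,np.round([Q[:,0].min(),Q[:,0].max(),Q[:,1].min(),Q[:,1].max(),Q[:,2].max()],3))
E
```

```text
A top 83 crown [ 0.43561436 -0.16863223  0.16934842] topz 0.1738411651181812 yaw -160.71009742718905 basket ((435.6077575683594, -170.14178466796875), (85.38423156738281, 86.41095733642578), 20.301759719848633)
   z 0.075 69 s [-0.035 -0.033 -0.001  0.02   0.028] t [-0.021 -0.004  0.021]
   z 0.095 5 s [-0.034 -0.032 -0.009  0.031  0.032] t [-0.005 -0.004  0.003]
   z 0.115 3 s [0.024 0.025 0.027 0.03  0.03 ] t [-0.006 -0.005 -0.005]
   z 0.13 18 s [-0.032 -0.032 -0.016  0.03   0.032] t [-0.006 -0.006  0.002]
   z 0.15 94 s [-0.029 -0.025 -0.     0.024  0.03 ] t [-0.006 -0.002  0.004]
A scene 85 crown [ 0.43809924 -0.1714786   0.16715949] topz 0.1746089570335935 yaw -159.03769789962286 basket ((434.1324768066406, -170.24163818359375), (87.69819641113281, 92.52308654785156), 20.483409881591797)
   z 0.075 86 s [-0.037 -0.034 -0.003  0.024  0.032] t [-0.009  0.003  0.014]
   z 0.095 28 s [-0.035 -0.031  0.023  0.031  0.032] t [-0.002  0.002  0.007]
   z 0.115 14 s [-0.031 -0.031  0.022  0.029  0.03 ] t [-0.003  0.001  0.005]
   z 0.13 45 s [-0.035 -0.034 -0.015  0.028  0.034] t [-0.003
[... 1223 characters left out ...]
 s [-0.032 -0.028 -0.015  0.017  0.026] t [-0.005  0.     0.005]
knob top 122 ((624.801513671875, -4.343383312225342), 17.632524490356445) [ 0.62434006 -0.00419501  0.19642311]
top 1404 (1130, 3)
bar fit [-0.06493461  0.7802925 ] yaw deg 3.715263230150898 552 y -0.2381737120340148 0.26351549541557323 0.18336900961258779
knob scene 81 ((624.5426025390625, -3.706167459487915), 19.732276916503906) [ 0.62494644 -0.00543931  0.19700777]
scene 1070 (881, 3)
bar fit [-0.06110495  0.78155734] yaw deg 3.4967082631522786 345 y -0.24388750943895987 0.2600510092233773 0.18493444592526978
det [ 0.592  0.666 -0.474 -0.403  0.194]
jug [ 0.425  0.516 -0.473 -0.372  0.105]
tub [0.558 0.647 0.373 0.45  0.107]
```

```bash
python3 - <<'E'
from h import *
a=np.load('pics/top0.npz')['p'];b=np.load('pics/scene0.npz')['p']
f=lambda p,u,v:cv2.convertScaleAbs(cv2.resize(p[v-20:v+20,u-20:u+20],(400,300) if 0 else (390,390),interpolation=cv2.INTER_LANCZOS4),alpha=1.5)
t=lambda r:np.hstack(r)
cv2.imwrite('pics/z1.png',t([f(b,193,205),f(b,141,213)]))
cv2.imwrite('pics/z2.png',t([f(a,307,223),f(a,350,252)]))
E
```

```text
(no output)
```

View pics/z1.png

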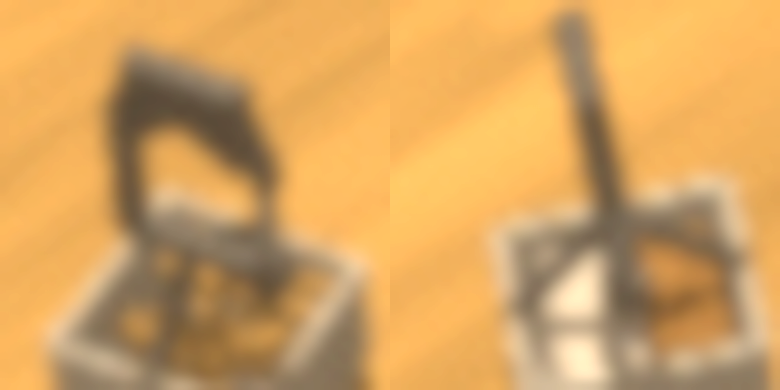

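View pics/z2.png

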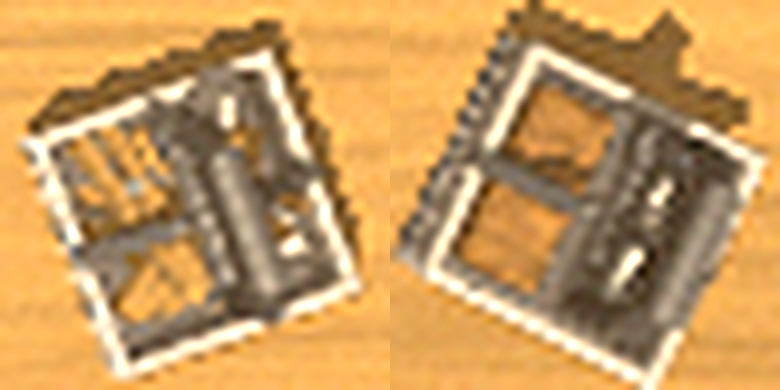

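```bash
python3 - <<'E'
from h import *
def rect(n,img,c,yaw):
    cal=bot.calibration(n);K=np.array(cal['intrinsics']);Ti=np.linalg.inv(np.array(cal['T']))
    s=np.linspace(-.05,.05,200);z=np.linspace(.19,.05,280);S,Z=np.meshgrid(s,z)
    W=np.stack([c[0]+S*np.cos(yaw),c[1]+S*np.sin(yaw),Z],-1)
    C=W@Ti[:3,:3].T+Ti[:3,3]
    u=K[0,0]*C[...,0]/-C[...,2]+K[0,2];v=K[1,1]*-C[...,1]/-C[...,2]+K[1,2]
    return cv2.convertScaleAbs(cv2.remap(img,u.astype(np.float32),v.astype(np.float32),cv2.INTER_CUBIC),alpha=1.6)
a=np.load('pics/top0.npz')['p'];b=np.load('pics/scene0.npz')['p']
A=((.4365,-.170),np.radians(20.3));B=((.343,-.307),np.radians(-27))
cv2.imwrite('pics/rc.png',np.hstack([rect('top',a,*A),rect('scene',b,*A),rect('top',a,*B),rect('scene',b,*B)]))
E
```

```text
(no output)
```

View pics/rc.png

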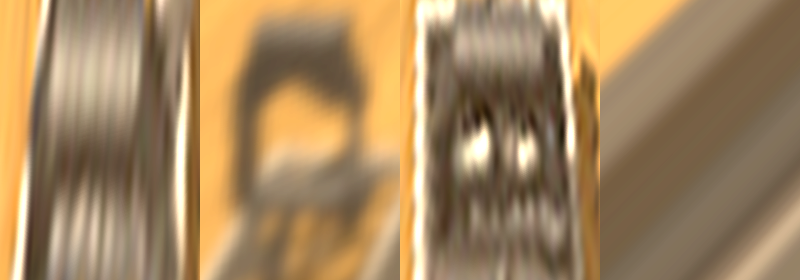

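Request:
arm_command:
  steps:
    - [0,0,0.06,30,-36,15,1]
    - [0,0,0.12,60,-72,30,1]
    - [0,0,0.18,90,-108,33,1]
    - [0,0,0.24,120,-144,33,1]
    - [0,0,0.3,150,-180,33,1]
    - [0,0,0.36,180,-216,33,1]
    - [0,0,0.41,215,-250,33,1]
    - [0,0,0.447,250,-285,33,1]

```text
time: 0.9
ee_pos: [0.4469, 0.2004, 0.2597]
tcp_rot: [-0.033, 0.999, 0.0, -0.0]
ft_force: [0.7, 0.4, -0.2]
finger_gap: 1.0
```

Request:
arm_command:
  steps:
    - [0,0,0,30,-36,0,1]
    - [0,0,0,60,-72,0,1]
    - [0,0,0,90,-108,0,1]
    - [0,0,0,120,-144,0,1]
    - [0,0,0,150,-180,0,1]
    - [0,0,0,178,-206,0,1]
    - [0,0,0,178,-206,0,1]

```text
time: 1.6
ee_pos: [0.6261, -0.008, 0.2577]
tcp_rot: [-0.03, 1.0, -0.0, -0.001]
ft_force: [-0.6, 0.1, -0.3]
finger_gap: 0.997
```

```bash
cat >> h.py <<'E'
from scipy.spatial.transform import Rotation as R
def st():
    s=bot.sense();y=R.from_quat(s['tcp_rot']).as_matrix()
    print('t %.2f'%s['time'],'p',np.round(s['ee_pos'],4),'jaw yaw %.2f'%np.degrees(np.arctan2(y[1,1],y[0,1])),'tilt',np.round(y[:,2],3),'F',np.round(s['ft_force'],1),'gap',round(s['finger_gap'],3),'q6 %.2f'%s['q'][5]);return s
E
python3 -c "
from h import *
st()"
```

```text
t 1.60 p [ 0.6261 -0.008   0.2577] jaw yaw 93.43 tilt [-0.001 -0.001 -1.   ] F [-0.6  0.1 -0.3] gap 0.997 q6 -1.77
```

Request:
arm_command:
  steps:
    - [0,0,0,-1,4,-30,1]
    - [0,0,0,-1,4,-60,1]
    - [0,0,0,-1,4,-80,1]
    - [0,0,0,-1,4,-87,1]
    - [0,0,0,-1,4,-87,0.3]
    - [0,0,0,-1,4,-87,0.25]
    - [0,0,0,-1,4,-87,0.2]
    - [0,0,0,-1,4,-87,0.1]
  squeeze: 35

```text
time: 2.4
ee_pos: [0.6236, 0.0, 0.1739]
tcp_rot: [-0.032, 0.999, -0.0, 0.001]
ft_force: [-0.1, -0.3, 0.0]
finger_gap: 0.703
```

Request:
arm_command:
  steps:
    - [0,0,0,0,0,0,0.1]
    - [0,0,0,0,0,0,0.1]
    - [0,0,0,0,0,0,0.1]
    - [0,0,0,0,0,0,0.1]

```text
time: 2.8
ee_pos: [0.6232, -0.0005, 0.1728]
tcp_rot: [-0.032, 0.999, -0.001, 0.0]
ft_force: [1.0, -12.8, -0.5]
finger_gap: 0.356
```

Request:
arm_command:
  steps:
    - [0,0,0,0,-2,0,0.1]
    - [0,0,0,0,-3,0,0.1]
    - [0,0,0,0,-4,0,0.1]
    - [0,0,0,0,-4,0,0.1]

```text
time: 3.2
ee_pos: [0.6232, -0.0025, 0.1728]
tcp_rot: [-0.032, 0.999, 0.001, 0.0]
ft_force: [1.2, 5.4, -0.4]
finger_gap: 0.319
```

Request:
arm_command:
  steps:
    - [0,0,0,0,1,5,0.1]
    - [0,0,0,0,1,10,0.1]
    - [0,0,0,0,1,15,0.1]
    - [0,0,0,0,1,18,0.1]
    - [0,0,0,0,1,18,0.1]

```text
time: 3.7
ee_pos: [0.6229, -0.0025, 0.1912]
tcp_rot: [-0.032, 0.999, 0.0, -0.0]
ft_force: [-1.6, 5.2, -1.7]
finger_gap: 0.313
```

Request:
arm_command:
  steps:
    - [0,0,0,-10,0,0,0.1]
    - [0,0,0,-25,0,0,0.1]
    - [0,0,0,-40,-1,0,0.1]
    - [0,0,0,-55,-2,0,0.1]
    - [0,0,0,-70,-3,0,0.1]
    - [0,0,0,-85,-4,0,0.1]
    - [0,0,0,-95,-5,0,0.1]
    - [0,0,0,-100,-5,0,0.1]

```text
time: 4.5
ee_pos: [0.5232, -0.0103, 0.1912]
tcp_rot: [-0.032, 0.999, -0.002, 0.001]
ft_force: [2.9, -8.0, -1.5]
finger_gap: 0.315
```

```bash
python3 -c "
from h import *
st();p,d=cap('top','top1')
cv2.imwrite('pics/t1.png',cv2.resize(p[85:235,150:350],None,fx=4,fy=4))"
```

```text
t 4.50 p [ 0.5232 -0.0103  0.1912] jaw yaw 93.64 tilt [ 0.002 -0.004 -1.   ] F [ 2.9 -8.  -1.5] gap 0.315 q6 -1.80
```

View pics/t1.png

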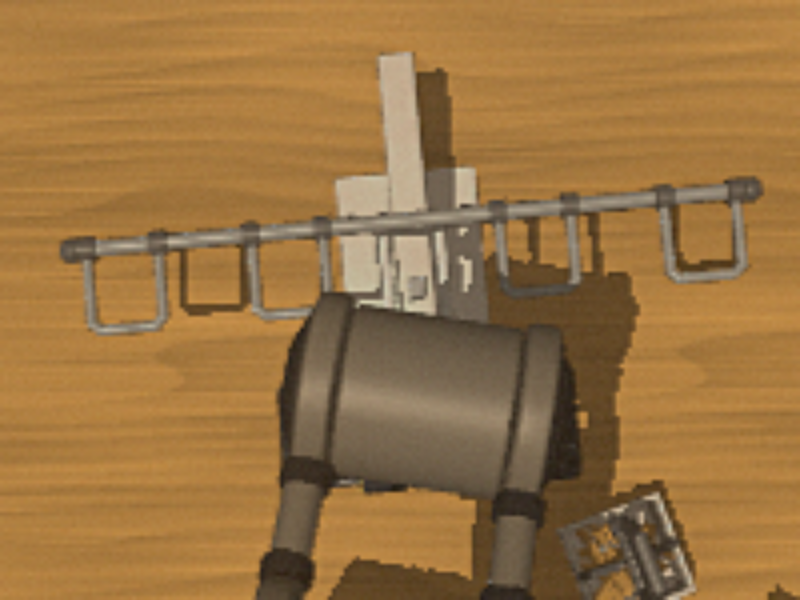

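Request:
arm_command:
  steps:
    - [0,0,0,0,2,0,0.1]
    - [0,0,0,0,2,-5,0.1]
    - [0,0,0,0,2,-10,0.1]
    - [0,0,0,0,2,-15,0.1]
    - [0,0,0,0,2,-18,0.1]
    - [0,0,0,0,2,-18,0.1]

```text
time: 5.15
ee_pos: [0.5238, -0.01, 0.173]
tcp_rot: [-0.032, 0.999, -0.003, 0.001]
ft_force: [0.1, -14.3, -1.5]
finger_gap: 0.321
```

Request:
arm_command:
  steps:
    - [0,0,0,0,-3,0,0.1]
    - [0,0,0,0,-3,0,0.5]
    - [0,0,0,0,-3,0,0.8]
    - [0,0,0,0,-3,0,1]
    - [0,0,0,0,-3,0,1]
    - [0,0,0,0,-3,30,1]
    - [0,0,0,0,-3,60,1]
    - [0,0,0,0,-3,100,1]

```text
time: 5.95
ee_pos: [0.5222, -0.0086, 0.2727]
tcp_rot: [-0.032, 0.999, 0.0, -0.002]
ft_force: [-0.0, -0.8, -0.2]
finger_gap: 0.884
```

Request:
arm_command:
  steps:
    - [0,0,0,-50,0,0,1]
    - [0,0,0,-100,0,0,1]
    - [0,0,0,-100,50,0,1]
    - [0,0,0,-100,100,0,1]
    - [0,0,0,-100,150,0,1]
    - [0,0,0,-100,150,0,1]

```text
time: 6.55
ee_pos: [0.4222, 0.1462, 0.273]
tcp_rot: [-0.036, 0.999, 0.001, 0.0]
ft_force: [0.4, -0.7, 0.4]
finger_gap: 1.0
```

```bash
cat > m.py <<'E'
from h import *
def rail(tag,kc):
    for cam in('top','scene'):
        p,d=cap(cam,cam+tag);P=pts(cam,d)
        Q=P.reshape(-1,3);H=Q[(np.hypot(Q[:,0]-kc[0],Q[:,1]-kc[1])<0.035)&(Q[:,2]>.185)&(Q[:,2]<.225)]
        if len(H):print('knob',cam,len(H),cv2.minEnclosingCircle((H[:,:2]*1000).astype(np.float32)),'z',np.median(H[:,2]))
        x0=kc[0]+.155
        L=Q[(Q[:,2]>.168)&(Q[:,2]<.198)&(abs(Q[:,1])<.3)&(abs(Q[:,0]-x0)<.05)]
        C=L[(L[:,0]>x0-.035)]
        for it in range(5):
            k=np.polyfit(C[:,1],C[:,0],1);res=C[:,0]-np.polyval(k,C[:,1]);C=C[abs(res)<.009]
        print(cam,'bar',k,'yaw',-np.degrees(np.arctan(k[0])),C[:,1].min(),C[:,1].max())
E
python3 -c "
from m import *
st();rail('2',(.524,-.010))"
```

```text
t 6.55 p [0.4222 0.1462 0.273 ] jaw yaw 94.07 tilt [ 0.001  0.002 -1.   ] F [ 0.4 -0.7  0.4] gap 1.0 q6 -1.48
knob top 125 ((525.4207153320312, -12.32347583770752), 17.807226181030273) z 0.1969088092753486
top bar [-0.06953358  0.68153211] yaw 3.9775786612818522 -0.25012647637099283 0.2530779338076025
knob scene 77 ((523.2608642578125, -11.879985809326172), 23.193857192993164) z 0.19770615163893968
scene bar [-0.06583375  0.68312789] yaw 3.7665608112997844 -0.25168943662656196 0.2541689860707702
```

Step 1 looks met: both views put the knob top at z 0.197 and x about 0.524, so it is down in the front notch. Next I take caddy A (pegs), whose mouth faces about +20°.

Request:
arm_command:
  steps:
    - [0,0,0.05,2,-45,0,1]
    - [0,0,0.1,4,-90,0,1]
    - [0,0,0.15,6,-135,0,1]
    - [0,0,0.2,8,-180,0,1]
    - [0,0,0.25,10,-225,0,1]
    - [0,0,0.28,12,-270,0,1]
    - [0,0,0.28,13,-316,0,1]
    - [0,0,0.28,13,-316,0,1]

```text
time: 7.45
ee_pos: [0.435, -0.1813, 0.2724]
tcp_rot: [-0.167, 0.986, -0.001, -0.0]
ft_force: [0.7, 1.3, 0.1]
finger_gap: 0.998
```

```bash
python3 -c "
from h import *
st()
p,d=cap('scene','s3');P=pts('scene',d).reshape(-1,3)
for c in ((.436,-.17),(.343,-.307)):
  Q=P[np.hypot(P[:,0]-c[0],P[:,1]-c[1])<.08];r=cv2.minAreaRect((Q[(Q[:,2]>.045)&(Q[:,2]<.066),:2]*1000).astype(np.float32));H=Q[(Q[:,2]>.155)&(Q[:,2]<.19)];print(r,H.mean(0))
"
```

```text
t 7.45 p [ 0.435  -0.1813  0.2724] jaw yaw 109.26 tilt [-0.001 -0.002 -1.   ] F [0.7 1.3 0.1] gap 0.998 q6 -2.46
((434.2276916503906, -170.71578979492188), (88.67704010009766, 87.92144775390625), 19.112932205200195) [ 0.43784666 -0.17178639  0.16716645]
((341.30743408203125, -307.9708251953125), (85.864501953125, 91.12469482421875), 63.320396423339844) [ 0.3473641  -0.3106061   0.16936372]
```

View pics/s3.png

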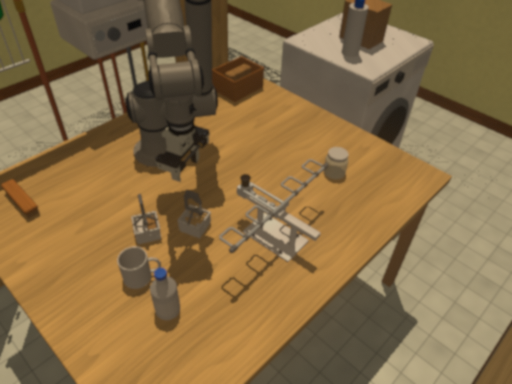

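The rail is drawn out, with the knob at px (245,180). Both caddies are unmoved and the gripper is above caddy A.

Request:
arm_command:
  steps:
    - [0,0,0,0,0,0,1]
    - [0,0,0,0,0,0,1]

```text
time: 7.7
ee_pos: [0.4358, -0.1743, 0.2728]
tcp_rot: [-0.171, 0.985, 0.0, -0.0]
ft_force: [0.5, 0.0, 0.1]
finger_gap: 0.997
```

Request:
arm_command:
  steps:
    - [0,0,0,0,3,-40,1]
    - [0,0,0,0,3,-70,1]
    - [0,0,0,0,3,-70,1]
    - [0,0,0,0,3,-70,1]

```text
time: 8.1
ee_pos: [0.4364, -0.1713, 0.2036]
tcp_rot: [-0.172, 0.985, 0.0, 0.0]
ft_force: [0.6, -0.7, 0.1]
finger_gap: 0.998
```

Request:
arm_command:
  steps:
    - [0,0,0,0,1,-25,1]
    - [0,0,0,0,1,-48,1]
    - [0,0,0,0,1,-48,1]
    - [0,0,0,0,1,-48,0.1]
    - [0,0,0,0,1,-48,0.05]
    - [0,0,0,0,1,-48,0.05]
    - [0,0,0,0,1,-48,0.05]
    - [0,0,0,0,1,-48,0.05]
  squeeze: 40

```text
time: 8.9
ee_pos: [0.4363, -0.1711, 0.1552]
tcp_rot: [-0.171, 0.985, -0.0, 0.0]
ft_force: [0.2, 0.7, 0.1]
finger_gap: 0.617
```

Request:
arm_command:
  steps:
    - [0,0,0,0,0,0,0.05]
    - [0,0,0,0,0,0,0.05]
    - [0,0,0,0,0,0,0.05]

```text
time: 9.2
ee_pos: [0.4361, -0.171, 0.1547]
tcp_rot: [-0.171, 0.985, 0.0, -0.0]
ft_force: [0.2, 0.3, -0.5]
finger_gap: 0.353
```

Request:
arm_command:
  steps:
    - [0,0,0,0,0,0,0.05]
    - [0,0,0,0,0,0,0.05]
    - [0,0,0,0,0,0,0.05]
    - [0,0,0,0,0,0,0.05]
    - [0,0,0,0,0,0,0.05]

```text
time: 9.7
ee_pos: [0.4359, -0.1709, 0.1545]
tcp_rot: [-0.171, 0.985, 0.0, -0.0]
ft_force: [-0.1, -0.0, -2.3]
finger_gap: 0.127
```

Request:
arm_command:
  steps:
    - [0,0,0,0,0,20,0.05]
    - [0,0,0,0,0,45,0.05]
    - [0,0,0,0,0,72,0.05]
    - [0,0,-0.07,25,18,72,0.05]
    - [0,0,-0.14,50,36,72,0.05]
    - [0,0,-0.21,75,54,72,0.05]
    - [0,0,-0.276,100,71,72,0.05]
    - [0,0,-0.276,125,71,72,0.05]

```text
time: 10.5
ee_pos: [0.5618, -0.0977, 0.2265]
tcp_rot: [-0.034, 0.999, 0.001, -0.0]
ft_force: [0.1, 0.5, -2.2]
finger_gap: 0.127
```

Request:
arm_command:
  steps:
    - [0,0,0,4,0,0,0.05]
    - [0,0,0,4,0,0,0.05]
    - [0,0,0,4,0,0,0.05]

```text
time: 10.8
ee_pos: [0.5642, -0.1001, 0.2264]
tcp_rot: [-0.034, 0.999, 0.0, -0.001]
ft_force: [0.1, -0.3, -2.2]
finger_gap: 0.126
```

```bash
python3 - <<'E'
from h import *
st()
p,d=cap('scene','s4')
cv2.imwrite('pics/s4z.png',cv2.resize(p[130:280,170:320],None,fx=4,fy=4,interpolation=cv2.INTER_CUBIC))
p,d=cap('top','t4')
cv2.imwrite('pics/t4z.png',cv2.resize(p[85:235,150:350],None,fx=4,fy=4,interpolation=cv2.INTER_CUBIC))
# eye bars from top cloud: front-bar points in stand frame
P=pts('top',d).reshape(-1,3);th=np.radians(4);ex=np.array([np.cos(th),np.sin(th)]);ey=np.array([-ex[1],ex[0]])
o=np.array([.5248,-.0121]);
a=np.load('pics/top2.npz')['d'];P=pts('top',a).reshape(-1,3)
P=P[(P[:,2]>.165)&(P[:,2]<.2)]
X=(P[:,:2]-o)@ex;Y=(P[:,:2]-o)@ey
for e in(-.21,-.09,.09,.21):
    m=(abs(Y-e)<.018)&(abs(X-.1)<.015);print(e,m.sum(),'X',np.median(X[m]),np.percentile(X[m],[5,95]),'z',np.median(P[m,2]))
    m=(abs(Y-e)<.04)&(X>.108)&(X<.145);print('  sides Y',np.round(np.sort(Y[m]-e)[[0,len(Y[m])//4,3*len(Y[m])//4,-1]],3))
E
```

```text
t 10.80 p [ 0.5642 -0.1001  0.2264] jaw yaw 93.89 tilt [-0.001  0.    -1.   ] F [ 0.1 -0.3 -2.2] gap 0.126 q6 -1.95
-0.21 36 X 0.1027154281132083 [0.09938284 0.10629838] z 0.18179979122922751
  sides Y [-0.028 -0.023  0.029  0.032]
-0.09 33 X 0.10117211950817578 [0.09802825 0.10514315] z 0.18201383724306797
  sides Y [-0.029 -0.024  0.028  0.031]
0.09 33 X 0.09898071161342858 [0.09584075 0.1027895 ] z 0.18258100835780344
  sides Y [-0.029 -0.025  0.027  0.031]
0.21 37 X 0.0975951705284551 [0.09406598 0.10096708] z 0.18282760663883524
  sides Y [-0.029 -0.025  0.027  0.031]
```

View pics/s4z.png

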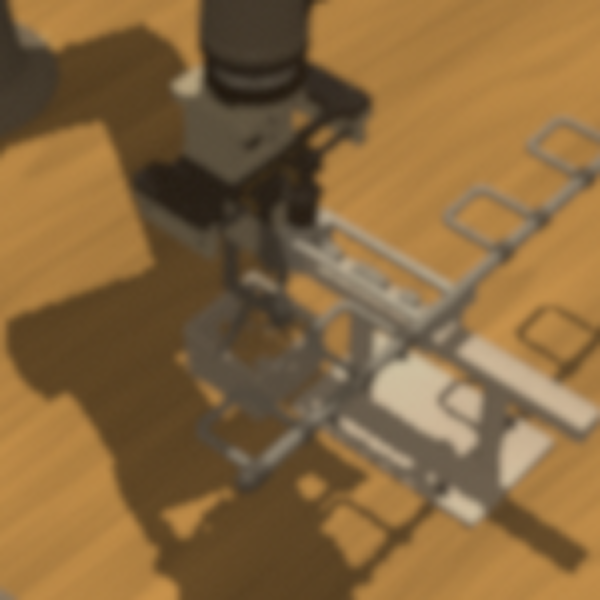

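View pics/t4z.png

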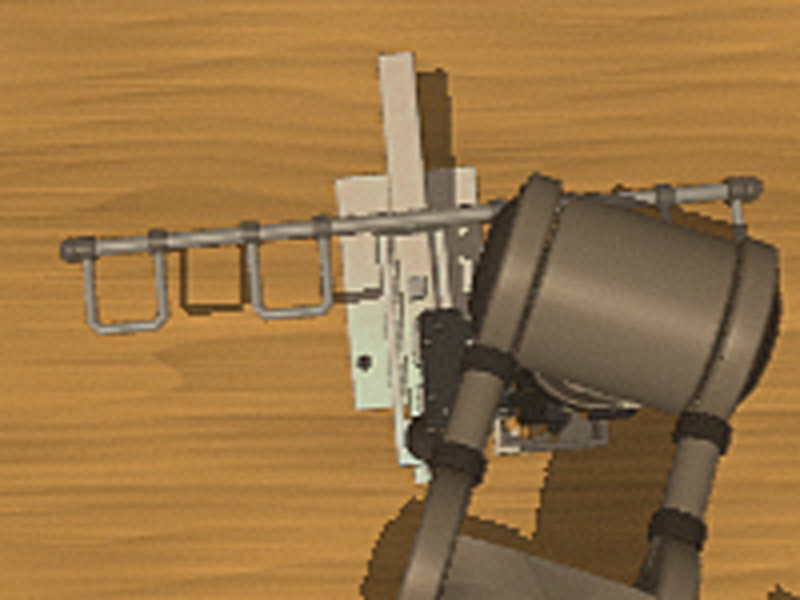

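The caddy's nose faces the eye and the hook sits above bar level, with eye 2 just ahead. I now push the hook in.

Request:
arm_command:
  steps:
    - [0,0,0,15,2,0,0.05]
    - [0,0,0,28,3,0,0.05]
    - [0,0,0,36,4,0,0.05]
    - [0,0,0,44,5,0,0.05]
    - [0,0,0,50,6,0,0.05]
    - [0,0,0,56,6,0,0.05]

```text
time: 11.5
ee_pos: [0.6205, -0.0938, 0.2264]
tcp_rot: [-0.034, 0.999, 0.0, -0.001]
ft_force: [-3.6, 0.0, -3.2]
finger_gap: 0.127
```

Request:
arm_command:
  steps:
    - [0,0,0,4,1,0,0.05]
    - [0,0,0,8,1,0,0.05]
    - [0,0,0,11,1,0,0.05]
    - [0,0,0,11,1,0,0.05]

```text
time: 11.9
ee_pos: [0.6328, -0.0929, 0.2265]
tcp_rot: [-0.034, 0.999, 0.0, 0.001]
ft_force: [-0.1, 0.5, -6.3]
finger_gap: 0.127
```

```bash
python3 - <<'E'
from h import *
st()
p,d=cap('scene','s5')
cv2.imwrite('pics/s5z.png',cv2.resize(p[150:270,190:310],None,fx=5,fy=5,interpolation=cv2.INTER_CUBIC))
E
```

```text
t 11.90 p [ 0.6328 -0.0929  0.2265] jaw yaw 93.91 tilt [ 0.001  0.    -1.   ] F [-0.1  0.5 -6.3] gap 0.127 q6 -1.90
```

View pics/s5z.png

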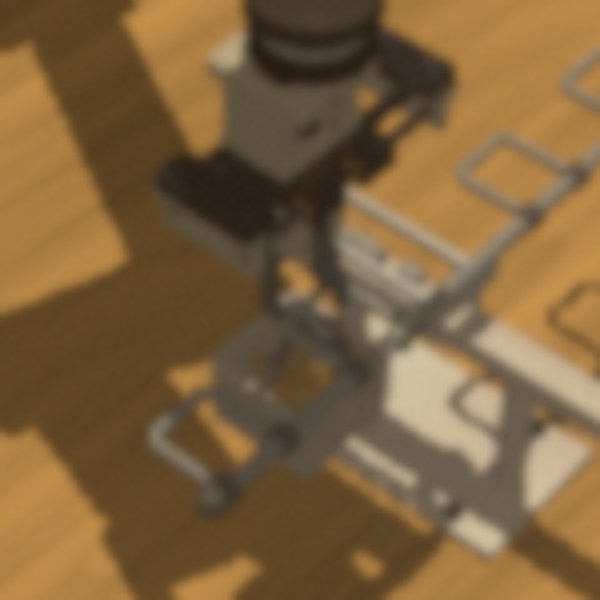

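Request:
arm_command:
  steps:
    - [0,0,0,0,0,-8,0.05]
    - [0,0,0,0,0,-16,0.05]
    - [0,0,0,0,0,-24,0.05]
    - [0,0,0,0,0,-31,0.05]
    - [0,0,0,0,0,-36,0.05]
    - [0,0,0,0,0,-36,0.05]

```text
time: 12.55
ee_pos: [0.6326, -0.093, 0.1907]
tcp_rot: [-0.034, 0.999, -0.0, 0.001]
ft_force: [0.8, 0.1, -1.8]
finger_gap: 0.126
```

Request:
arm_command:
  steps:
    - [0,0,0,0,0,-2,0.05]
    - [0,0,0,0,0,-2,0.05]
    - [0,0,0,0,0,-2,0.15]
    - [0,0,0,0,0,-2,0.25]
    - [0,0,0,0,0,-2,0.35]
    - [0,0,0,0,0,-2,0.35]

```text
time: 13.15
ee_pos: [0.6319, -0.093, 0.1885]
tcp_rot: [-0.034, 0.999, 0.0, -0.0]
ft_force: [0.0, -0.2, 0.1]
finger_gap: 0.333
```

Request:
arm_command:
  steps:
    - [0,0,0,0,0,15,0.4]
    - [0,0,0,0,0,40,0.4]
    - [0,0,0,0,0,85,0.6]
    - [0,0,0,-50,-20,85,1]
    - [0,0,0,-100,-50,85,1]
    - [0,0,0,-150,-80,85,1]
    - [0,0,0,-190,-110,85,1]

```text
time: 13.85
ee_pos: [0.4568, -0.1915, 0.2738]
tcp_rot: [-0.035, 0.999, -0.0, 0.0]
ft_force: [-0.2, -1.6, -0.3]
finger_gap: 0.784
```

```bash
python3 - <<'E'
from h import *
st()
p,d=cap('scene','s6')
cv2.imwrite('pics/s6z.png',cv2.resize(p[150:270,190:310],None,fx=5,fy=5,interpolation=cv2.INTER_CUBIC))
p,d=cap('top','t6');P=pts('top',d).reshape(-1,3)
H=P[(np.hypot(P[:,0]-.632,P[:,1]+.093)<.05)&(P[:,2]>.197)&(P[:,2]<.22)];print(len(H),H.mean(0),np.percentile(H[:,2],90))
for c in ((.343,-.307),):
  Q=P[np.hypot(P[:,0]-c[0],P[:,1]-c[1])<.08];r=cv2.minAreaRect((Q[(Q[:,2]>.045)&(Q[:,2]<.066),:2]*1000).astype(np.float32));H=Q[(Q[:,2]>.155)&(Q[:,2]<.19)];print(r,H.mean(0))
cv2.imwrite('pics/t6z.png',cv2.resize(p[85:285,150:420],None,fx=2.9,fy=2.9,interpolation=cv2.INTER_CUBIC))
E
```

```text
t 13.85 p [ 0.4568 -0.1915  0.2738] jaw yaw 93.97 tilt [ 0. -0. -1.] F [-0.2 -1.6 -0.3] gap 0.784 q6 -2.19
72 [ 0.63366598 -0.09432156  0.20567258] 0.20776308903938467
((339.72979736328125, -306.2107238769531), (86.95694732666016, 79.29158020019531), 61.58156967163086) [ 0.34269755 -0.30568556  0.1684509 ]
```

View pics/s6z.png

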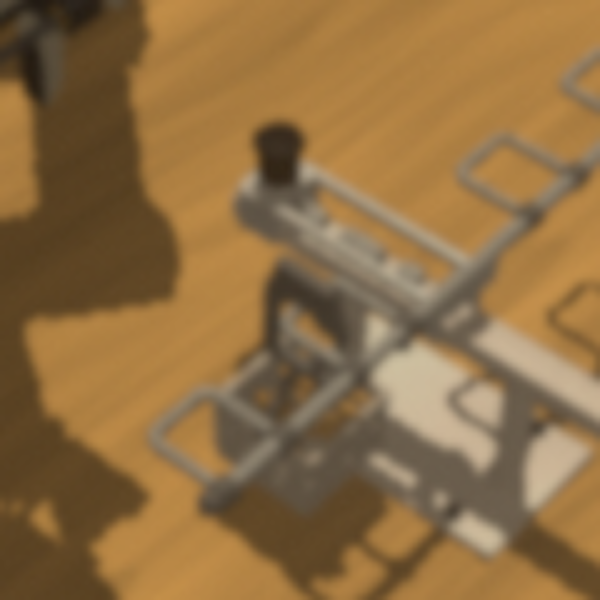

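View pics/t6z.png

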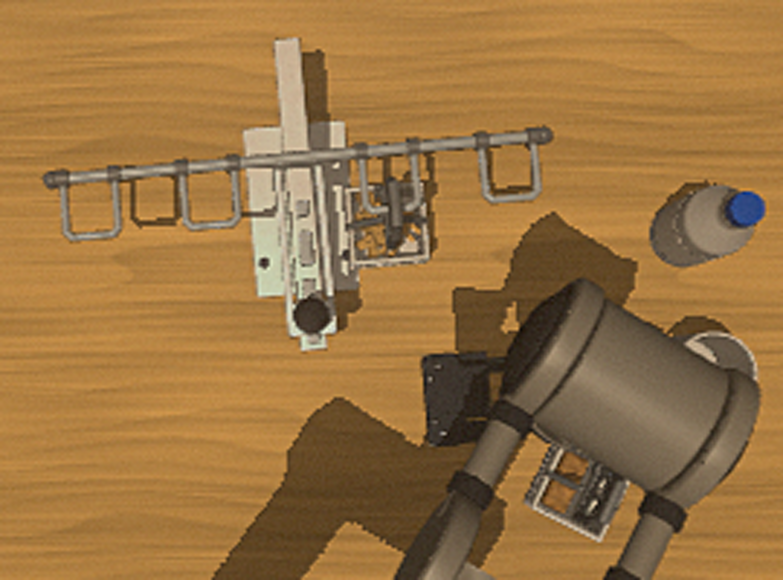

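Caddy A hangs on eye 2: its crown top measures z 0.208 (expected 0.208) and the scene view shows it clipped. Next is caddy B (soap).

Request:
arm_command:
  steps:
    - [0,0,-0.08,-15,-15,0,1]
    - [0,0,-0.16,-30,-30,0,1]
    - [0,0,-0.24,-45,-45,0,1]
    - [0,0,-0.32,-60,-60,0,1]
    - [0,0,-0.4,-75,-75,0,1]
    - [0,0,-0.48,-90,-90,0,1]
    - [0,0,-0.54,-100,-103,0,1]
    - [0,0,-0.54,-100,-103,0,1]

```text
time: 14.75
ee_pos: [0.3583, -0.2953, 0.2737]
tcp_rot: [0.235, 0.972, -0.0, 0.0]
ft_force: [0.4, 0.8, 0.5]
finger_gap: 0.998
```

Request:
arm_command:
  steps:
    - [0,0,0,0,0,0,1]
    - [0,0,0,0,0,0,1]
    - [0,0,0,0,0,0,1]

```text
time: 15.05
ee_pos: [0.3593, -0.2937, 0.2737]
tcp_rot: [0.233, 0.973, 0.0, 0.0]
ft_force: [0.2, -0.2, 0.2]
finger_gap: 1.001
```

```bash
python3 -c "
from h import *
st()"
```

```text
t 15.05 p [ 0.3593 -0.2937  0.2737] jaw yaw 63.07 tilt [ 0.  0. -1.] F [ 0.2 -0.2  0.2] gap 1.001 q6 -1.95
```

Request:
arm_command:
  steps:
    - [0,0,0,-17,-13,-30,1]
    - [0,0,0,-17,-13,-70,1]
    - [0,0,0,-17,-13,-70,1]
    - [0,0,0,-17,-13,-70,1]

```text
time: 15.45
ee_pos: [0.3421, -0.307, 0.2043]
tcp_rot: [0.233, 0.972, 0.0, -0.0]
ft_force: [0.2, -0.1, 0.8]
finger_gap: 1.003
```

```bash
python3 -c "
from h import *
st();p,d=cap('scene','s7')
cv2.imwrite('pics/s7z.png',cv2.resize(p[150:270,80:220],None,fx=5,fy=5,interpolation=cv2.INTER_CUBIC))"
```

```text
t 15.45 p [ 0.3421 -0.307   0.2043] jaw yaw 63.02 tilt [-0.     0.001 -1.   ] F [ 0.2 -0.1  0.8] gap 1.003 q6 -2.00
```

View pics/s7z.png

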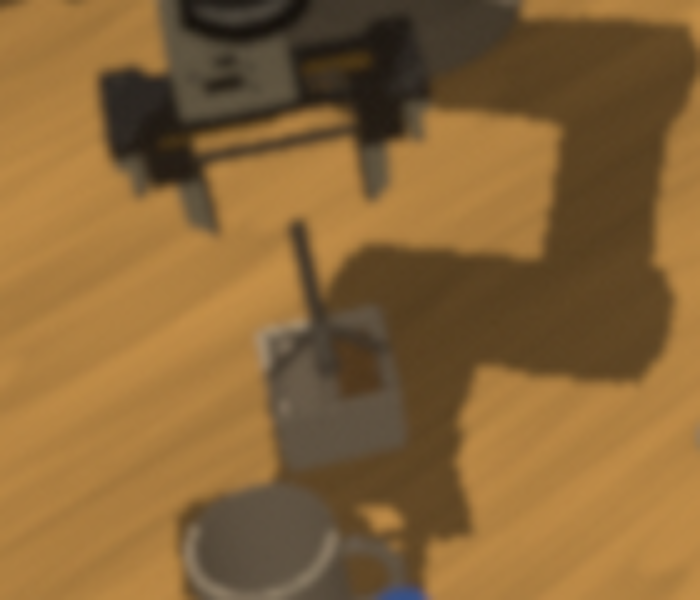

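The fingers straddle the crown at px (298,225), and the caddy is still in place. I go down and grip.

Request:
arm_command:
  steps:
    - [0,0,0,0,0,-25,1]
    - [0,0,0,0,0,-49,1]
    - [0,0,0,0,0,-49,1]
    - [0,0,0,0,0,-49,0.05]
    - [0,0,0,0,0,-49,0.05]
    - [0,0,0,0,0,-49,0.05]
    - [0,0,0,0,0,-49,0.05]
    - [0,0,0,0,0,-49,0.05]
  squeeze: 40

```text
time: 16.3
ee_pos: [0.3419, -0.3074, 0.1552]
tcp_rot: [0.234, 0.972, -0.0, 0.0]
ft_force: [0.4, 0.5, 0.7]
finger_gap: 0.613
```

Request:
arm_command:
  steps:
    - [0,0,0,0,0,0,0.05]
    - [0,0,0,0,0,0,0.05]
    - [0,0,0,0,0,0,0.05]
    - [0,0,0,0,0,0,0.05]
    - [0,0,0,0,0,0,0.05]
    - [0,0,0,0,0,0,0.05]
    - [0,0,0,0,0,0,0.05]

```text
time: 17.0
ee_pos: [0.3416, -0.3071, 0.1546]
tcp_rot: [0.234, 0.972, 0.0, -0.0]
ft_force: [-0.5, 0.6, -1.1]
finger_gap: 0.13
```

Request:
arm_command:
  steps:
    - [0,0,0,0,0,30,0.05]
    - [0,0,0,0,0,72,0.05]
    - [0,0,0.09,15,12,90,0.05]
    - [0,0,0.18,30,24,90,0.05]
    - [0,0,0.27,45,36,90,0.05]
    - [0,0,0.36,60,48,90,0.05]
    - [0,0,0.45,75,60,90,0.05]
    - [0,0,0.54,90,70,90,0.05]

```text
time: 17.8
ee_pos: [0.432, -0.2364, 0.2443]
tcp_rot: [-0.036, 0.999, 0.0, -0.0]
ft_force: [0.2, -0.2, -3.6]
finger_gap: 0.122
```

Request:
arm_command:
  steps:
    - [0,0,0,0,0,0,0.05]
    - [0,0,0,0,0,0,0.05]

```text
time: 18.0
ee_pos: [0.4315, -0.237, 0.2443]
tcp_rot: [-0.034, 0.999, 0.0, -0.001]
ft_force: [-0.5, -0.3, -1.8]
finger_gap: 0.126
```

```bash
python3 -c "
from h import *
st();p,d=cap('scene','s8')
cv2.imwrite('pics/s8z.png',cv2.resize(p[130:270,120:320],None,fx=4,fy=4,interpolation=cv2.INTER_CUBIC))"
```

```text
t 18.00 p [ 0.4315 -0.237   0.2443] jaw yaw 93.89 tilt [-0.001  0.001 -1.   ] F [-0.5 -0.3 -1.8] gap 0.126 q6 -2.30
```

View pics/s8z.png

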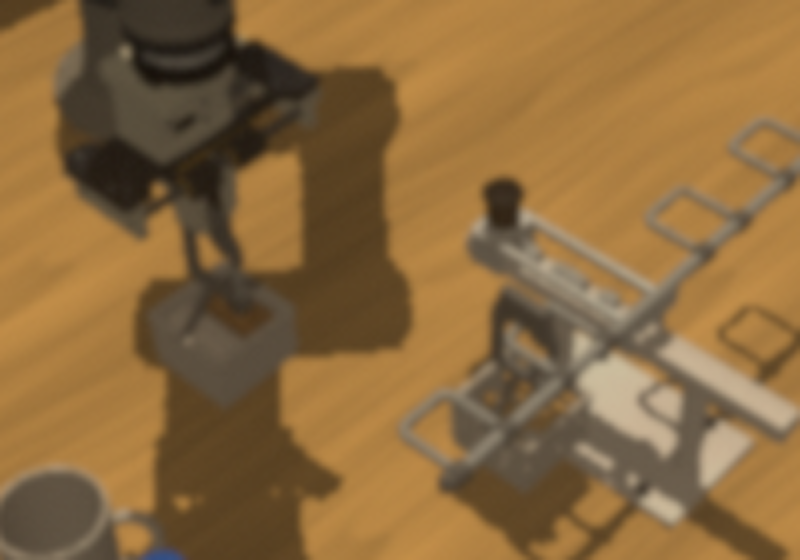

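```bash
python3 - <<'E'
from h import *
b=np.load('pics/s8.npz');p=b['p']
cal=bot.calibration('scene');K=np.array(cal['intrinsics']);Ti=np.linalg.inv(np.array(cal['T']))
s=np.linspace(-.06,.06,480);z=np.linspace(.29,.14,600);S,Z=np.meshgrid(s,z);yaw=np.radians(4)
W=np.stack([.4315+S*np.cos(yaw),-.237+S*np.sin(yaw),Z],-1);C=W@Ti[:3,:3].T+Ti[:3,3]
u=K[0,0]*C[...,0]/-C[...,2]+K[0,2];v=K[1,1]*-C[...,1]/-C[...,2]+K[1,2]
cv2.imwrite('pics/r8.png',cv2.convertScaleAbs(cv2.remap(p,u.astype(np.float32),v.astype(np.float32),cv2.INTER_CUBIC),alpha=2))
P=pts('scene',b['d']).reshape(-1,3);ex=np.array([np.cos(yaw),np.sin(yaw)]);ey=np.array([-ex[1],ex[0]])
r=P[:,:2]-[.4315,-.237];Q=np.c_[r@ex,r@ey,P[:,2]-.09]
m=(abs(Q[:,1])<.012)&(abs(Q[:,0])<.05)&(Q[:,2]>.08)&(Q[:,2]<.15);Q=Q[m]
for q in Q[np.argsort(-Q[:,2])]:print(np.round(q*1000).astype(int),end=' ')
E
```

```text
[ 14  -4 150] [ 25  -6 150] [ 31  -4 149] [ 33  -1 147] [  6  -7 147] [ 11  -7 146] [ 24  -6 146] [ 25  -4 144] [ 15  -6 143] [ 17  -4 143] [ 26   4 143] [ 30  -3 142] [ 19  -6 142] [ 27  -5 142] [ 16  -8 142] [-25  -8 140] [ 22  -5 139] [-19  -6 138] [ 28   1 138] [  8  -5 138] [ 19  -6 137] [ 32  -6 137] [ 26  -5 136] [ 30   0 136] [ 31   2 135] [-24  -6 135] [ 27  -2 135] [-28  -6 133] [ 30  -1 132] [ 25  -5 131] [-24  -6 131] [ 31  -2 130] [ 28  -4 128] [ 29   4 128] [-25  -2 127] [-30  -6 127] [-23  -4 126] [-22  -1 125] [-29  -7 124] [-23  -8 124] [ 27  -4 123] [-23  -5 122] [-28  -4 122] [ 28   0 122] [-28   4 121] [-22  -1 120] [ 27  -4 120] [-30  -7 119] [ 29  -1 118] [ 29  -3 115] [-26  -3 115] [ 31   0 114] [ 26  -4 114] [-31  -7 114] [-30  -4 113] [ 30  -3 112] [-26   1 111] [-26  -4 111] [-28  -6 110] [-26  -8 109] [ 26  -4 109] [-23  -6 109] [-25   0 109] [ 28  -6 108] [ 29   1 108] [-23   1 104] [-27  -8 104] [-26   0 104] [ 26  -1 103] [ 28   1 103] [-26  -4 102] [ 28  -3 101] [-25  -2 101] [-24  -7 101] [-24   1  99] [-23  -4  99] [24 -4 99] [28  1 99] [-29  -7  97] 
[... 284 characters left out ...]
 [-8 -5 92] [31  6 92] [-21   2  92] [28 -8 91] [21 -2 91] [ 7 -2 91] [-8  3 91] [ 6  3 91] [-25  -7  91] [-2  2 91] [-23  -5  91] [ 9  0 90] [ 24 -10  90] [-21  -3  90] [15 -1 90] [-3  7 90] [ -3 -10  90] [-1 10 90] [-25   1  90] [33 -1 89] [12 -7 89] [  2 -11  89] [-7 -7 89] [ 1  7 89] [ 1 -5 89] [29  3 89] [ 2  2 89] [35  2 89] [33 -5 88] [30 -7 88] [31  5 88] [27 -4 88] [17 -7 88] [-6 -4 88] [19 -5 87] [13 -4 87] [ 3 -7 87] [-18  -2  87] [27 -8 87] [-23  -6  87] [-17  -6  87] [ 7 -3 87] [ 4 -5 86] [32 -9 86] [  3 -12  86] [35 -7 86] [-3  7 86] [-15  -4  86] [ 1 11 86] [-4 -6 86] [-27  -7  85] [-18   2  84] [-33  -5  84] [32  0 84] [ 5 -6 83] [ 2 10 83] [27 -9 83] [-16  -4  82] [32  3 81]
```

View pics/r8.png

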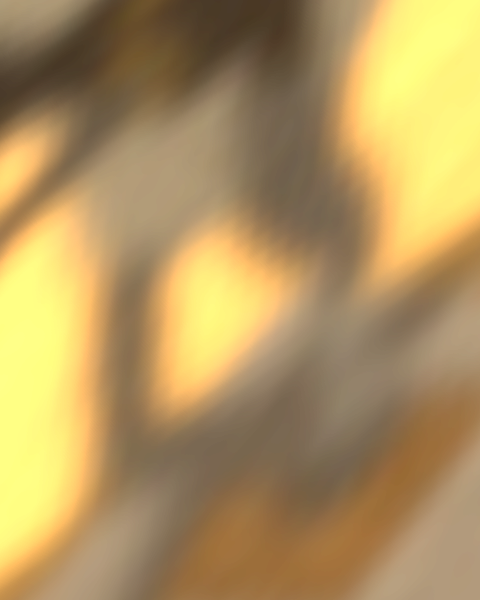

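The lifted view shows the wide nose and thin gate on the +x side (rectified view, right) and the straight thick spine on the left. So the mouth faces the rail, and I take it to eye 1.

Request:
arm_command:
  steps:
    - [0,0,0,25,4,0,0.05]
    - [0,0,0,50,8,-6,0.05]
    - [0,0,0,75,12,-12,0.05]
    - [0,0,0,100,16,-18,0.05]
    - [0,0,0,125,19,-18,0.05]
    - [0,0,0,140,20,-18,0.05]
    - [0,0,0,143,20,-18,0.05]
    - [0,0,0,143,20,-18,0.05]

```text
time: 18.85
ee_pos: [0.5741, -0.2177, 0.2262]
tcp_rot: [-0.034, 0.999, 0.0, -0.001]
ft_force: [0.8, 0.1, -1.6]
finger_gap: 0.125
```

```bash
python3 -c "
from h import *
st();p,d=cap('scene','s9')
cv2.imwrite('pics/s9z.png',cv2.resize(p[150:290,160:310],None,fx=4,fy=4,interpolation=cv2.INTER_CUBIC))"
```

```text
t 18.85 p [ 0.5741 -0.2177  0.2262] jaw yaw 93.86 tilt [-0.001  0.    -1.   ] F [ 0.8  0.1 -1.6] gap 0.125 q6 -2.13
```

View pics/s9z.png

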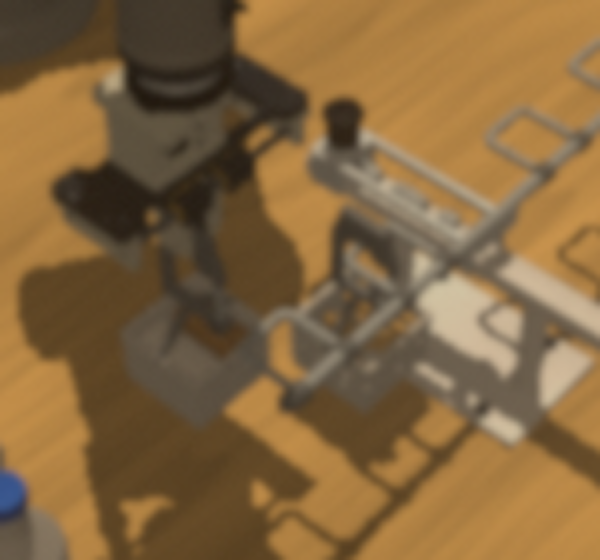

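Caddy B sits in front of eye 1 at the right height, with its mouth towards the bar. I push in.

Request:
arm_command:
  steps:
    - [0,0,0,15,1,0,0.05]
    - [0,0,0,28,2,0,0.05]
    - [0,0,0,36,3,0,0.05]
    - [0,0,0,44,4,0,0.05]
    - [0,0,0,50,4,0,0.05]
    - [0,0,0,56,5,0,0.05]

```text
time: 19.5
ee_pos: [0.6301, -0.2125, 0.2264]
tcp_rot: [-0.034, 0.999, 0.0, -0.001]
ft_force: [-4.2, -0.5, -3.4]
finger_gap: 0.128
```

Request:
arm_command:
  steps:
    - [0,0,0,4,0,0,0.05]
    - [0,0,0,8,0,0,0.05]
    - [0,0,0,11,0,0,0.05]
    - [0,0,0,11,0,0,0.05]

```text
time: 19.9
ee_pos: [0.6425, -0.2122, 0.2264]
tcp_rot: [-0.034, 0.999, 0.0, 0.001]
ft_force: [-0.3, -0.4, -5.8]
finger_gap: 0.127
```

Same force signature as caddy A, so I lower it.

Request:
arm_command:
  steps:
    - [0,0,0,0,0,-8,0.05]
    - [0,0,0,0,0,-16,0.05]
    - [0,0,0,0,0,-24,0.05]
    - [0,0,0,0,0,-31,0.05]
    - [0,0,0,0,0,-36,0.05]
    - [0,0,0,0,0,-38,0.05]
    - [0,0,0,0,0,-38,0.05]

```text
time: 20.6
ee_pos: [0.643, -0.2124, 0.1904]
tcp_rot: [-0.034, 0.999, -0.001, 0.002]
ft_force: [0.4, 0.0, 2.8]
finger_gap: 0.128
```

Request:
arm_command:
  steps:
    - [0,0,0,0,0,0,0.15]
    - [0,0,0,0,0,0,0.25]
    - [0,0,0,0,0,0,0.35]
    - [0,0,0,0,0,0,0.35]

```text
time: 21.0
ee_pos: [0.6416, -0.2123, 0.1885]
tcp_rot: [-0.034, 0.999, 0.0, -0.0]
ft_force: [-0.4, 0.3, 0.7]
finger_gap: 0.336
```

Request:
arm_command:
  steps:
    - [0,0,0,0,0,15,0.35]
    - [0,0,0,0,0,40,0.4]
    - [0,0,0,0,0,85,0.6]
    - [0,0,0,-50,-10,85,1]
    - [0,0,0,-100,-20,85,1]
    - [0,0,0,-150,-20,85,1]
    - [0,0,0,-200,0,85,1]
    - [0,0,0,-240,0,85,1]

```text
time: 21.8
ee_pos: [0.3995, -0.2109, 0.2736]
tcp_rot: [-0.034, 0.999, 0.0, -0.0]
ft_force: [-0.3, -0.7, 0.7]
finger_gap: 0.87
```

```bash
cat > c.py <<'E'
from h import *
import sys
def chk(t):
    st()
    p,d=cap('scene','s'+t)
    cv2.imwrite('pics/s%sz.png'%t,cv2.resize(p[140:290,170:350],None,fx=4,fy=4,interpolation=cv2.INTER_CUBIC))
    p2,d2=cap('top','t'+t)
    cv2.imwrite('pics/t%sz.png'%t,cv2.resize(p2[85:285,150:420],None,fx=2.9,fy=2.9,interpolation=cv2.INTER_CUBIC))
    for n,dd in(('top',d2),('scene',d)):
        P=pts(n,dd).reshape(-1,3)
        H=P[(P[:,2]>.196)&(P[:,2]<.22)&(abs(P[:,1])<.3)&(P[:,0]>.55)]
        for y0,y1 in((-.25,-.17),(-.13,-.06)):
            h=H[(H[:,1]>y0)&(H[:,1]<y1)]
            if len(h):print(n,len(h),h.mean(0),np.percentile(h[:,2],90))
E
python3 -c "
from c import *
chk('10')
from m import rail
rail('10b',(.524,-.012))"
```

```text
t 21.80 p [ 0.3995 -0.2109  0.2736] jaw yaw 93.93 tilt [-0.     0.001 -1.   ] F [-0.3 -0.7  0.7] gap 0.87 q6 -2.30
top 77 [ 0.64278138 -0.2127592   0.20549676] 0.20852688480670648
top 74 [ 0.63382661 -0.09416501  0.20569976] 0.20803250951438024
scene 74 [ 0.64489584 -0.21547628  0.20516862] 0.21004704815282932
scene 76 [ 0.63568982 -0.09662051  0.20422259] 0.20932125960237846
knob top 126 ((526.7846069335938, -11.751870155334473), 17.565486907958984) z 0.19658094343474375
top bar [-0.06411114  0.68221608] yaw 3.6682771439815514 -0.2471725567048958 0.25439440708065497
knob scene 79 ((526.9160766601562, -13.449897766113281), 18.25925064086914) z 0.19755145027430188
scene bar [-0.04446159  0.6814764 ] yaw 2.5457849821578384 -0.23808388791870383 0.24937063004670523
```

View pics/s10z.png

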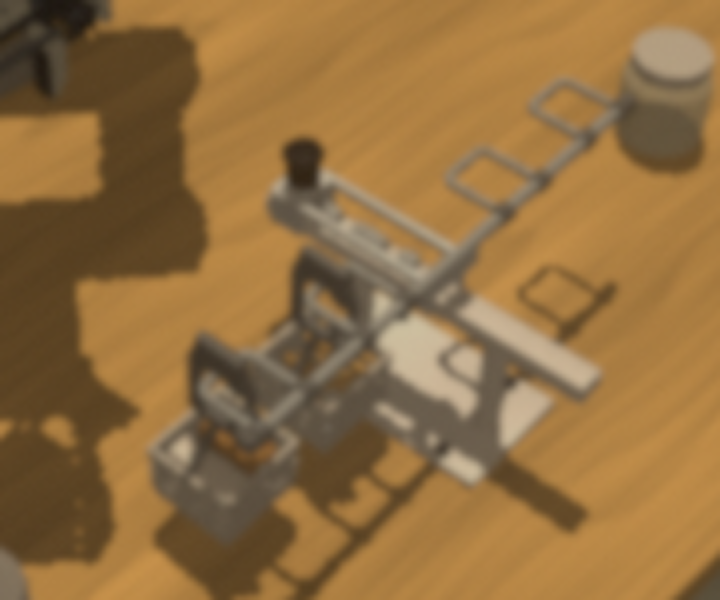

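View pics/t10z.png

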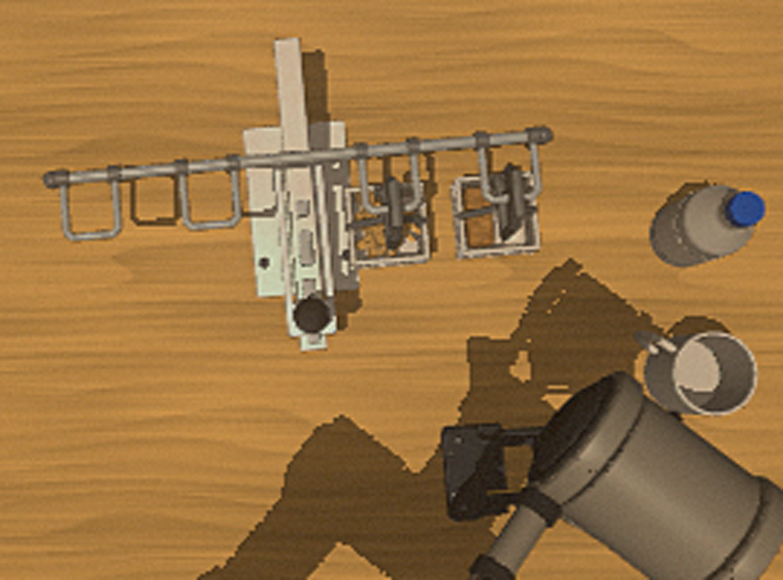

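Both caddies hang let go: crown tops read 0.208–0.210 in both views and the knob is still down. Now back to the knob.

Request:
arm_command:
  steps:
    - [0,0,0,20,33,0,1]
    - [0,0,0,40,66,0,1]
    - [0,0,0,60,99,0,1]
    - [0,0,0,80,132,0,1]
    - [0,0,0,100,165,0,1]
    - [0,0,0,118,190,0,1]
    - [0,0,0,125,199,0,1]
    - [0,0,0,125,199,0,1]
  squeeze: 35

```text
time: 22.8
ee_pos: [0.528, -0.0121, 0.273]
tcp_rot: [-0.035, 0.999, 0.0, -0.0]
ft_force: [-0.7, -0.7, -0.4]
finger_gap: 0.999
```

Request:
arm_command:
  steps:
    - [0,0,0,0,0,0,1]
    - [0,0,0,0,0,0,1]

```text
time: 23.0
ee_pos: [0.5264, -0.0144, 0.2737]
tcp_rot: [-0.033, 0.999, -0.0, -0.0]
ft_force: [-0.4, 0.8, -0.0]
finger_gap: 1.001
```

Request:
arm_command:
  steps:
    - [0,0,0,-1,2,-40,1]
    - [0,0,0,-1,2,-80,1]
    - [0,0,0,-1,2,-101,1]
    - [0,0,0,-1,2,-101,1]
    - [0,0,0,-1,2,-101,0.5]
    - [0,0,0,-1,2,-101,0.2]
    - [0,0,0,-1,2,-101,0.1]
    - [0,0,0,-1,2,-101,0.1]

```text
time: 23.8
ee_pos: [0.5262, -0.0114, 0.1738]
tcp_rot: [-0.034, 0.999, -0.0, 0.001]
ft_force: [0.3, -0.3, 0.1]
finger_gap: 0.701
```

Request:
arm_command:
  steps:
    - [0,0,0,0,0,0,0.1]
    - [0,0,0,0,0,0,0.1]
    - [0,0,0,0,0,0,0.1]
    - [0,0,0,0,0,0,0.1]

```text
time: 24.2
ee_pos: [0.5257, -0.0112, 0.1727]
tcp_rot: [-0.034, 0.999, 0.0, -0.0]
ft_force: [-0.2, 0.2, -0.3]
finger_gap: 0.348
```

Request:
arm_command:
  steps:
    - [0,0,0,0,0,0,0.1]
    - [0,0,0,0,0,0,0.1]
    - [0,0,0,0,0,0,0.1]

```text
time: 24.5
ee_pos: [0.5257, -0.0105, 0.1727]
tcp_rot: [-0.034, 0.999, 0.001, -0.0]
ft_force: [-0.8, 6.0, 0.6]
finger_gap: 0.318
```

Request:
arm_command:
  steps:
    - [0,0,0,0,0,5,0.1]
    - [0,0,0,0,0,10,0.1]
    - [0,0,0,0,0,15,0.1]
    - [0,0,0,0,0,18,0.1]
    - [0,0,0,0,0,18,0.1]

```text
time: 25.0
ee_pos: [0.5254, -0.0106, 0.1906]
tcp_rot: [-0.034, 0.999, 0.001, -0.0]
ft_force: [-0.3, 5.0, -2.7]
finger_gap: 0.321
```

Request:
arm_command:
  steps:
    - [0,0,0,3,1,0,0.1]
    - [0,0,0,8,1,0,0.1]
    - [0,0,0,14,2,0,0.1]
    - [0,0,0,20,2,0,0.1]
    - [0,0,0,26,3,0,0.1]
    - [0,0,0,32,3,0,0.1]
    - [0,0,0,38,4,0,0.1]
    - [0,0,0,44,4,0,0.1]

```text
time: 25.8
ee_pos: [0.5702, -0.0069, 0.1906]
tcp_rot: [-0.034, 0.999, 0.0, -0.0]
ft_force: [-1.7, 5.5, -1.5]
finger_gap: 0.318
```

Request:
arm_command:
  steps:
    - [0,0,0,7,0,0,0.1]
    - [0,0,0,14,1,0,0.1]
    - [0,0,0,21,1,0,0.1]
    - [0,0,0,28,2,0,0.1]
    - [0,0,0,35,2,0,0.1]
    - [0,0,0,42,3,0,0.1]
    - [0,0,0,48,3,0,0.1]
    - [0,0,0,52,3,0,0.1]

```text
time: 26.6
ee_pos: [0.6223, -0.0028, 0.1905]
tcp_rot: [-0.034, 0.999, 0.001, -0.0]
ft_force: [-2.5, 8.7, -1.8]
finger_gap: 0.318
```

Request:
arm_command:
  steps:
    - [0,0,0,2,0,0,0.1]
    - [0,0,0,3,0,0,0.1]
    - [0,0,0,3,0,0,0.1]

```text
time: 26.9
ee_pos: [0.6252, -0.0025, 0.1905]
tcp_rot: [-0.034, 0.999, 0.001, 0.0]
ft_force: [-1.3, 10.2, -2.4]
finger_gap: 0.321
```

Request:
arm_command:
  steps:
    - [0,0,0,0,2,0,0.1]
    - [0,0,0,0,2,-5,0.1]
    - [0,0,0,0,2,-10,0.1]
    - [0,0,0,0,2,-15,0.1]
    - [0,0,0,0,2,-18,0.1]
    - [0,0,0,0,2,-18,0.1]

```text
time: 27.5
ee_pos: [0.625, -0.0023, 0.1729]
tcp_rot: [-0.034, 0.999, 0.0, 0.0]
ft_force: [0.8, 3.3, -0.4]
finger_gap: 0.316
```

Request:
arm_command:
  steps:
    - [0,0,0,0,1,0,0.3]
    - [0,0,0,0,1,0,0.6]
    - [0,0,0,0,1,0,0.9]
    - [0,0,0,0,1,0,1]
    - [0,0,0,0,1,0,1]
    - [0,0,0,0,1,30,1]
    - [0,0,0,0,1,70,1]
    - [0,0,0,0,1,110,1]

```text
time: 28.3
ee_pos: [0.6243, -0.0013, 0.2838]
tcp_rot: [-0.034, 0.999, 0.0, -0.001]
ft_force: [0.3, -0.4, 0.2]
finger_gap: 0.876
```

Request:
arm_command:
  steps:
    - [0,0,0,-45,10,0,1]
    - [0,0,0,-90,20,0,1]
    - [0,0,0,-130,40,0,1]
    - [0,0,0,-170,70,0,1]
    - [0,0,0,-200,110,0,1]
    - [0,0,0,-200,150,0,1]
    - [0,0,0,-200,150,0,1]

```text
time: 29.0
ee_pos: [0.4237, 0.1522, 0.2835]
tcp_rot: [-0.036, 0.999, 0.001, 0.001]
ft_force: [0.9, 0.4, 0.6]
finger_gap: 1.0
```

```bash
python3 -c "
from c import *
chk('11')
from m import rail
rail('11b',(.624,-.004))"
```

```text
t 29.00 p [0.4237 0.1522 0.2835] jaw yaw 94.18 tilt [ 0.002  0.002 -1.   ] F [0.9 0.4 0.6] gap 1.0 q6 -1.47
top 77 [ 0.74146409 -0.20485147  0.20532873] 0.2087072689251132
top 76 [ 0.73137945 -0.08615162  0.20526324] 0.20868124826655954
scene 81 [ 0.74532718 -0.20749797  0.20552823] 0.2102472133919715
scene 76 [ 0.73495369 -0.08810987  0.20468138] 0.2092636680132537
knob top 121 ((626.315673828125, -3.6580653190612793), 17.683069229125977) z 0.19689549911210014
top bar [-0.06750292  0.7821462 ] yaw 3.8617739979053005 -0.23925919086927802 0.26370750633834683
knob scene 83 ((623.6797485351562, -5.183116436004639), 20.073680877685547) z 0.19751762706984932
scene bar [-0.04844963  0.78124114] yaw 2.7737905844925383 -0.22977723434304587 0.258963117173158
```

View pics/s11z.png

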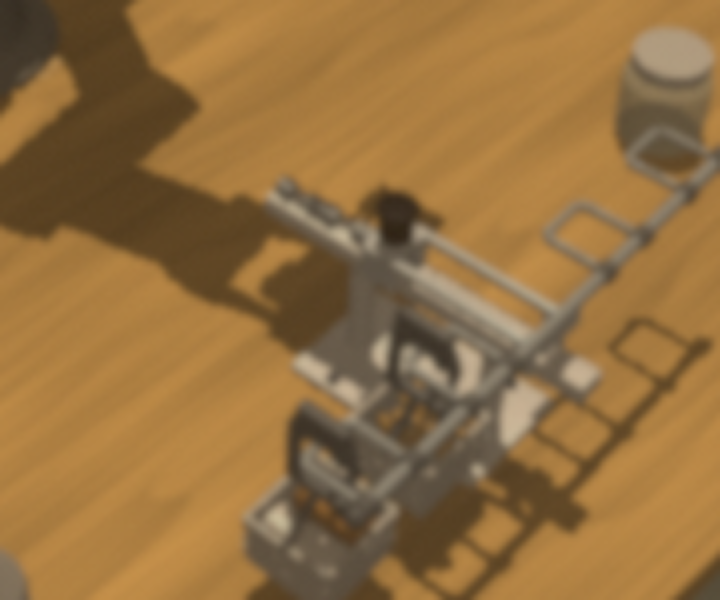

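View pics/t11z.png

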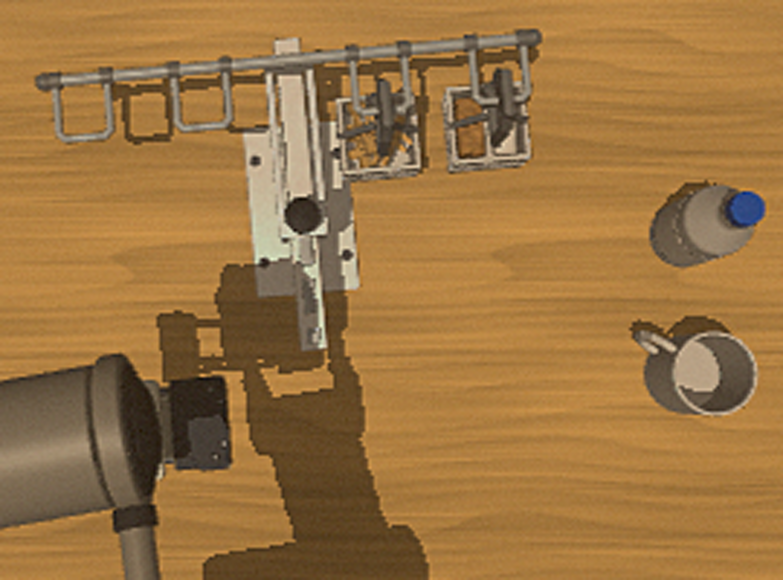

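The rail is back and the knob is down at z 0.197, where it started. Both caddies hang, and the bystanders appear in the same places. I let any swing die out, then check for motion.

Request:
arm_command:
  steps:
    - [0,0,0,0,0,0,1]
    - [0,0,0,0,0,0,1]
    - [0,0,0,0,0,0,1]
    - [0,0,0,0,0,0,1]
    - [0,0,0,0,0,0,1]
    - [0,0,0,0,0,0,1]
    - [0,0,0,0,0,0,1]
    - [0,0,0,0,0,0,1]

```text
time: 30.0
ee_pos: [0.4247, 0.1488, 0.2827]
tcp_rot: [-0.034, 0.999, 0.0, 0.0]
ft_force: [0.0, 0.7, 0.2]
finger_gap: 0.998
```

Request:
arm_command:
  steps:
    - [0,0,0,0,0,0,1]
    - [0,0,0,0,0,0,1]
    - [0,0,0,0,0,0,1]
    - [0,0,0,0,0,0,1]
    - [0,0,0,0,0,0,1]
    - [0,0,0,0,0,0,1]
    - [0,0,0,0,0,0,1]
    - [0,0,0,0,0,0,1]

```text
time: 30.8
ee_pos: [0.4247, 0.1487, 0.2827]
tcp_rot: [-0.034, 0.999, 0.0, 0.0]
ft_force: [0.2, -0.1, 0.4]
finger_gap: 1.0
```

```bash
python3 - <<'E'
from h import *
st();ref=None
for i in range(8):
    p,d=bot.capture('scene');P=pts('scene',d);
    g=p.astype(float)
    if ref is None: ref=g
    else:
        (dx,dy),r=cv2.phaseCorrelate(ref[240:300,225:300].mean(2),g[240:300,225:300].mean(2));print(i,round(dx,3),round(dy,3),abs(g-ref)[240:300,225:300].mean().round(2))
E
```

```text
t 30.80 p [0.4247 0.1487 0.2827] jaw yaw 93.91 tilt [ 0.  0. -1.] F [ 0.2 -0.1  0.4] gap 1.0 q6 -1.47
1 0.541 -0.026 0.5
2 0.528 -0.01 0.48
3 0.475 -0.004 0.49
4 0.515 -0.015 0.49
5 0.516 -0.012 0.5
6 0.51 -0.016 0.5
7 0.516 -0.008 0.48
```

Nothing is moving: the offset stays constant over 0.35 s. One last check is whether the gates are shut.

```bash
python3 - <<'E'
from h import *
b=np.load('pics/s11.npz');p=b['p']
cal=bot.calibration('scene');K=np.array(cal['intrinsics']);Ti=np.linalg.inv(np.array(cal['T']))
yaw=np.radians(4);out=[]
P=pts('scene',b['d']).reshape(-1,3);ex=np.array([np.cos(yaw),np.sin(yaw)]);ey=np.array([-ex[1],ex[0]])
for c in((.7425,-.2065),(.7325,-.087)):
    s=np.linspace(-.05,.05,390);z=np.linspace(.22,.10,480);S,Z=np.meshgrid(s,z)
    W=np.stack([c[0]+S*ex[0],c[1]+S*ex[1],Z],-1);C=W@Ti[:3,:3].T+Ti[:3,3]
    u=K[0,0]*C[...,0]/-C[...,2]+K[0,2];v=K[1,1]*-C[...,1]/-C[...,2]+K[1,2]
    out.append(cv2.convertScaleAbs(cv2.remap(p,u.astype(np.float32),v.astype(np.float32),cv2.INTER_CUBIC),alpha=2))
    r=P[:,:2]-np.array(c);Q=np.c_[r@ex,r@ey,P[:,2]-.035]*1000
    m=(abs(Q[:,1])<9)&(abs(Q[:,0])<40)&(Q[:,2]>95)&(Q[:,2]<125)
    print([tuple(np.round(q[[0,2]]).astype(int).tolist()) for q in Q[m]])
cv2.imwrite('pics/r11.png',np.hstack(out))
E
```

```text
[(-31, 122), (-24, 123), (-30, 119), (-27, 120), (-24, 122), (-23, 119), (-30, 114), (-27, 116), (-24, 117), (-23, 116), (-30, 109), (-27, 110), (-25, 110), (-23, 109), (-29, 107), (-27, 107), (-24, 108), (-23, 106), (-31, 97), (-29, 98), (-25, 101), (-24, 98), (-25, 100), (-24, 97), (-7, 95), (25, 120), (28, 117), (33, 124), (29, 110), (26, 97), (29, 99)]
[(-31, 122), (-34, 117), (-29, 121), (-26, 123), (-32, 114), (-29, 116), (-24, 122), (-24, 117), (-31, 111), (-29, 112), (-25, 113), (-23, 113), (-33, 102), (-27, 109), (-25, 110), (-24, 107), (-29, 104), (-29, 100), (-25, 104), (-23, 103), (-25, 104), (-25, 99), (-23, 99), (-26, 96), (-24, 97), (26, 123), (29, 124), (31, 122), (24, 102), (28, 105), (30, 105), (27, 96), (29, 96)]
```

View pics/r11.png

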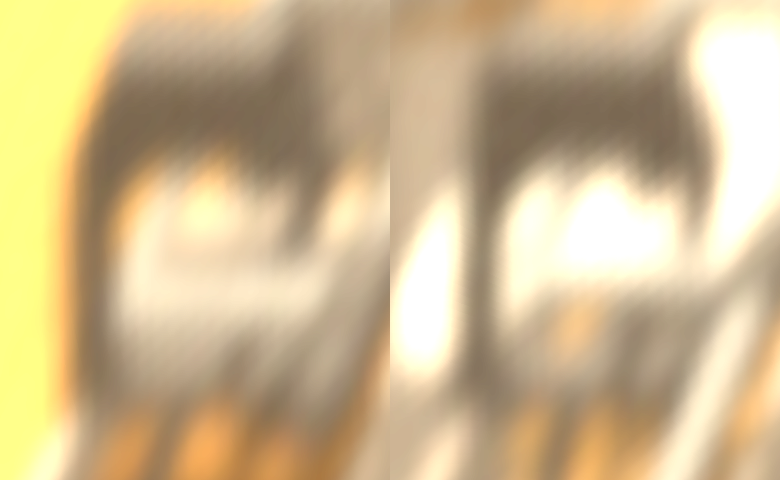

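On both hooks the gate points lie at x about 24–31 mm all the way up the mouth (96–124 mm), so both gates are shut. I hand in.

```bash
python3 -c "
from h import *
st();print(bot.close_job())"
```

```text
t 31.20 p [0.4247 0.1487 0.2828] jaw yaw 93.91 tilt [ 0.  0. -1.] F [-0.  -0.1  0.6] gap 1.0 q6 -1.47
the job is handed in; nothing more can be done
None
```

I drew the rail out and locked it in the front notch. I then clipped the two caddies present, the peg basket on eye 2 and the soap basket on eye 1, pushed the loaded rail back and dropped the knob into the rear notch. The job was handed in at 31.2 s; no verdict is reported.

- **Rail and knob:** the knob top reads z 0.197 m at x 0.624–0.626 m, against 0.196–0.197 m at x 0.625 m at the start. It is down in the rear notch.
- **Caddies:** both crown tops read 0.209–0.210 m (expected 0.208), so both hooks are seated on their bars. Both gates read as shut, though only 6 to 9 depth points per hook support that.
- **Motion:** over the last 0.35 s the caddies held still to within about 0.07 pixel. The first frame of that check sat a constant 0.5 pixel off the rest, which I put down to image noise.
- **Bystanders:** the bottle and jug look unmoved in the last top view and the tub in the last scene view. I checked those by eye and did not re-measure them.
- **Disagreements:** the scene camera's last fits of the crossbar gave 2.5–2.8° of yaw, against 3.7–3.9° from the top camera. The scene view also put the crowns 2–4 mm further back. Neither mattered for the fits.

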